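# Pack interlocking display-rail sections

## Robot

A 6-joint arm with a two-finger parallel gripper is mounted at the origin on the work surface. World frame = base frame: x ahead of the robot, y to its left, z up, the work surface at z = 0. Lengths are in m, angles in rad, forces in N, time in s.
With the tool pointing down it reaches from about 0.35 to 0.775 m from the base axis. Payload 5.5 kg.
Tool frame: the origin (TCP) lies on the centre line of the jaws, within the pads' length; the fingertips stand 17 mm ahead of it and the grasp point (between the pads) lies 2 mm behind it; z points along the fingers, y is the direction in which the jaws open and shut (so a half turn about z gives the same grasp; the last joint's range is limited). The gripper opens to 85 mm and grips with 20 to 120 N. Pads are 22 mm wide; open, the fingers measure 114 mm over their backs; the gripper's body (76 mm by 85 mm) begins 54 mm behind the grasp point. The pads swing forward as they close: fully open they stand 13 mm farther back than shut.
Start: joints at [-1.289, 0.313, 0.046, 1.304, 0, 1.431], TCP at [0.235, -0.525, 0.248] pointing down, gripper open.
Joint ranges: [-2.76, 2.76], [-0.86, 1.69], [-1.03, 1.26], [-2.2, 2.34], [-1.47, 1.5], [-3.14, 3.14]. Speed limits (rad/s): [2.57, 2.57, 3.14, 3.14, 3.14, 3.14].

## Interface

Orientations are given as a unit quaternion [w, x, y, z].
In Python, from workcell import env gives the robot as it stands.
- The arm moves only by the tool servo_tool, never from a script. Its argument "increments" is a list of rows, each an object of numbers: "claw": the closure, from 0 (fully open) to 1 (shut); "x", "y", "z": the shift along the world's x, y, z in units of 25 mm (1.0 is 25 mm); "ax", "ay", "az": the turn, a rotation vector about the world's x, y, z in units of 8 degrees (1.0 is 8 degrees). A call has 1 to 5 rows; each row shifts and turns the commanded pose from where the row before left it; what a row does not reach is not made up. A row lasts 1/10 s, in which the tool goes at most 50 mm and 8.59 degrees, less where a joint would pass 70% of its speed; a pose out of reach is approached as far as the arm can. A call is refused whole if a number of a shift passes 1 or a number of a turn 1, either way. A call with a gripper value outside its range is refused whole. The fingers move at their own pace and stop on an object; "newtons" is the grip in N (left out, the last holds). Time passes only in rows, so rows that do not move let the fingers close. It gives the time, the measured TCP pose, the force and the opening at its end, in the units of the state.
- env.get_state(): the state, without advancing time (a new reading comes with each control period).
- env.read_camera(name): name is "scene" or "top" or "wrist"; returns the picture (420x560x3 uint8, red, green, blue); there is no depth.
- env.calibration(name): a dict with "K" (3x3 intrinsics, pixels), "world_to_cam" (4x4, takes a point from world to camera coordinates). Camera axes: x right, y down, z forward; pixel columns grow to the right and rows downward; lengths in m; the calibration is good to about 2 mm. A picture is of the moment at which its call begins: read the wrist's pose just before it. calibration takes no time and is no camera call; for the wrist camera it gives the pose at the moment of the call.
- env.hand_in(): hands the job in, once; it reports no verdict.
The state is a dict: "clock": time; "joint_pos": joint angles; "qvel": joint speeds; "tau": joint torques, N m; "tcp_pos": TCP position; "orientation": TCP orientation; "wrist_force": force on the tool from outside, world axes, zero at the start; "ft_torque": the same for the moment, N m; "finger_gap": finger opening in m.
Only numpy, scipy, OpenCV 4.12 (cv2) and the standard library are available. Lean on these libraries where they do the work, as an engineer would, in place of code of your own. Each camera call takes 0.05 s, during which the arm holds its last target.

## Task

Pack the three display-rail sections on the packing board. Lay the blue one open side up in the blue lane, beside the grey one, then turn the yellow one over and lower it gently, open side down, centred over the gap between them, so that one of its flanges stands in each trough and it is fully home, ends roughly level. Last, swing the clamp arm by its red knob over the yellow rail as far as it goes, let go, and leave everything else on the table where it is.

Things in the scene. Friction and masses are not known exactly. Their poses are not given: they have to be found in the camera images.
- rail_grey: Bare aluminium U-channel, 110 mm long (x), 64 wide (y), 40 high (z), 0.13 to 0.22 kg; web and the two long flanges 4 mm thick, 56 between flanges, ends open. Origin: centre of the web's outer face; z points from web to open side. Lies loose, open side up, in the grey lane from the start.
- rail_blue: Blue-painted U-channel, 110 mm long (x), 64 wide (y), 40 high (z), 0.13 to 0.22 kg; web and the two long flanges 4 mm thick, 56 between flanges, ends open. Origin: centre of the web's outer face; z points from web to open side. Starts flat on the table, open side up.
- rail_yellow: Yellow-painted U-channel, 110 mm long (x), 64 wide (y), 40 high (z), 0.13 to 0.22 kg; web and the two long flanges 4 mm thick, 56 between flanges, ends open. Origin: centre of the web's outer face; z points from web to open side. Starts flat, open side up. Stands stably on either end. Seated, its flange edges rest on the webs inside the other two and its web's outer face is 44 mm above the board's top.
- cradle: fixed plywood packing board, 200 mm (x) by 245 mm (y from -100 to +145), 12 thick. Origin: its underside, midway between the lanes. Painted lanes 130 by 64 mm along x: grey centred at y = -45, blue at y = +45 (26 mm between them). A 22 mm steel post at x = 0, y = +125 carries the clamp arm.
- board_top (a point): point on the board's top face, 12 mm above the cradle's origin; same axes as the cradle
- clamp (a joint): black clamp arm turning level on the post, rad: 0 = hard stop, arm along the board's -y over the yellow rail's place; grows anticlockwise from above (1.57 = board's +x). Starts 1.5 to 2.0, stays where left, under 1 N to move. Bar 18 wide, 134 mm long, underside 48, top 58 mm above the board's top: 4 mm over a seated yellow rail, blocked by an unseated one.
- clamp_pivot (a point): point on the clamp's vertical turning axis, level with the top of the arm
- clamp_knob (a point): point on the axis of the red upright round knob (18 mm diameter, 36 mm tall, standing on the arm 120 mm from the turning axis), 22 mm above the arm's top and 14 mm below the knob's top
- marker_silver: bystander: white marker pen with grey cap, 125 mm long, 14 mm thick, origin at its underside's centre, lying along its x
- marker_blue: bystander: white marker pen with blue cap, 125 mm long, 14 mm thick, lying along its x
- phone: bystander: black phone lying flat, 75 x 150 x 9 mm
- photo_stack: bystander: stack of large photo prints, 150 x 200 x 12 mm
- tape_roll: bystander: amber tape roll lying flat, 100 mm diameter, 48 mm high
- bottle: bystander: upright clear water bottle, 62 mm diameter, 190 mm high
- card_case: bystander: white card case, 70 x 100 x 30 mm
There are look-alikes about, which are no part of the job. Of the things that look like the rail_blue, the middle-sized one is meant.

How it is judged:
By the outcome, as a careful person would: the job done as asked, in the order asked, and still so for the second after the job is handed in, with the robot touching nothing.
It also fails if it takes over 72 s, if anything falls off the work surface, if the arm or the gripper's body presses on something with over 40 N, if the wrist force passes 120 N, or if a joint passes its speed limit or range.

## Working session

There is one attempt and no reset: what is moved stays moved. The work goes in short steps, Python scripts to look and compute and a tool call to move; the robot and the scene stay as the last step left them, time stands still between calls to the robot, and variables do not carry over. Pictures are saved under pics/ and viewed, and the job is handed in when it is done.

Besides the shell and the picture viewer there is one more tool, called as name(argument=value, ...), one argument or row to a line, values as JSON. servo_tool: Moves the arm, as the interface text tells. Its arguments: {"type":"object","properties":{"increments":{"type":"array"},"newtons":{"type":"number"}},"required":["increments"]}

```bash
ls; mkdir -p pics; python3 - <<'E'
from workcell import env
import cv2
for n in ("scene","top","wrist"):
    c=env.calibration(n)
    im=env.read_camera(n); cv2.imwrite(f"pics/{n}0.png",im[:,:,::-1])
    print(n,c["K"],c["world_to_cam"])
print(env.get_state())
E
```

```text
pics
scene [[435.15017535   0.         282.5100881 ]
 [  0.         435.15017535 208.18870544]
 [  0.           0.           1.        ]] [[-0.76415418  0.64501747  0.00456707  0.39518626]
 [ 0.41084691  0.49216556 -0.76744894 -0.13057979]
 [-0.49726573 -0.58457295 -0.6410938   1.56652656]
 [ 0.          0.          0.          1.        ]]
top [[401.14456123   0.         282.41874154]
 [  0.         401.14456123 212.04627919]
 [  0.           0.           1.        ]] [[-0.01934856 -0.99979908  0.00523764 -0.03610568]
 [-0.99730568  0.01892903 -0.07087359  0.46787528]
 [ 0.07076021 -0.00659483 -0.99747155  1.06628599]
 [ 0.          0.          0.          1.        ]]
wrist [[352.11574516   0.         282.61949431]
 [  0.         352.11574516 206.82934683]
 [  0.           0.           1.        ]] [[ 0.40840832 -0.91279285 -0.00344381 -0.57154827]
 [-0.8780454  -0.39388691  0.27182602 -0.03638831]
 [-0.24947732 -0.10799219 -0.96234025  0.38074349]
 [ 0.          0.          0.          1.        ]]
{'clock': 0.15, 'joint_pos': array([-1.28858734e+00,  3.13860689e-01,  4.52485153e-02,  1.30364388e+00,
        2.79857659e-05,  1.43122344e+00]), 'qvel': array([ 6.99672659e-04, -1.09892578e-03,  2.28738757e-03,  1.30902483e-03,
       -1.00954164e-03, -2.79874720e-05]), 'tau': array([ 9.64276514e-04, -4.81068349e+01,  2.98814088e+01,  1.39466950e-02,
       -1.89148300e-04,  1.08692583e-05]), 'tcp_pos': array([ 0.2353056 , -0.52424119,  0.24759857]), 'orientation': array([-7.29002912e-04,  9.77844544e-01,  2.09331113e-01, -3.80508510e-05]), 'wrist_force': array([-0.68636929, -0.59081348, -0.13685561]), 'ft_torque': array([-0.01371017, -0.03830886, -0.04824773]), 'finger_gap': 0.08501830843081173}
```

View pics/scene0.png

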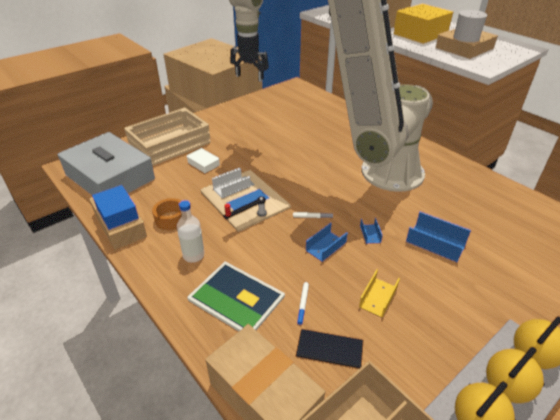

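View pics/top0.png

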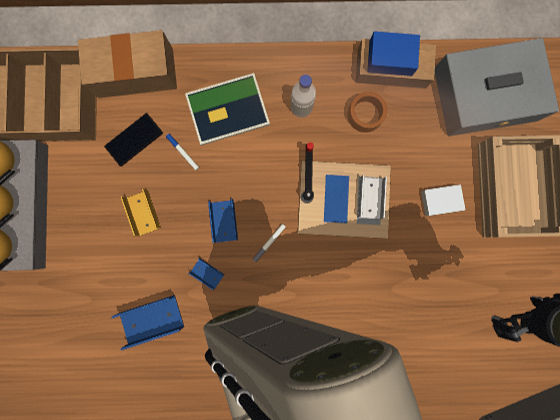

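View pics/wrist0.png

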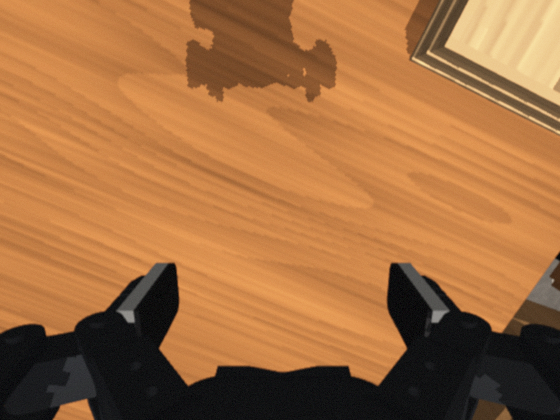

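```bash
python3 - <<'E'
import cv2
im=cv2.imread("pics/top0.png")
a=cv2.resize(im[140:250,290:400],None,fx=5,fy=5,interpolation=cv2.INTER_CUBIC); cv2.imwrite("pics/cb.png",a)
a=cv2.resize(im[175:255,110:250],None,fx=5.5,fy=5.5,interpolation=cv2.INTER_CUBIC); cv2.imwrite("pics/cr.png",a)
im=cv2.imread("pics/scene0.png")
a=cv2.resize(im[165:325,195:410],None,fx=3.7,fy=3.7,interpolation=cv2.INTER_CUBIC); cv2.imwrite("pics/cs.png",a)
E
```

```text
(no output)
```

View pics/cb.png

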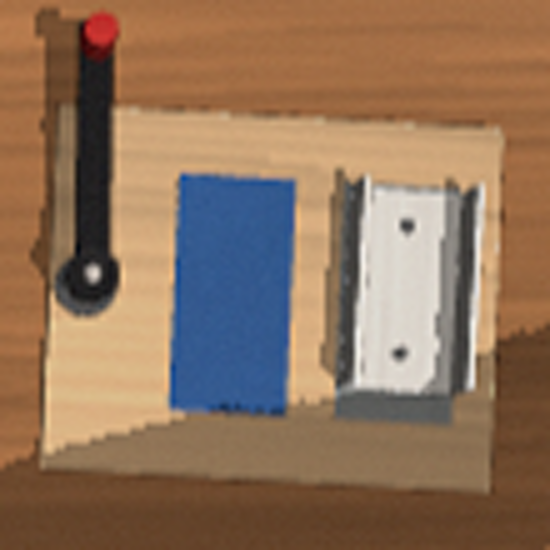

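View pics/cr.png

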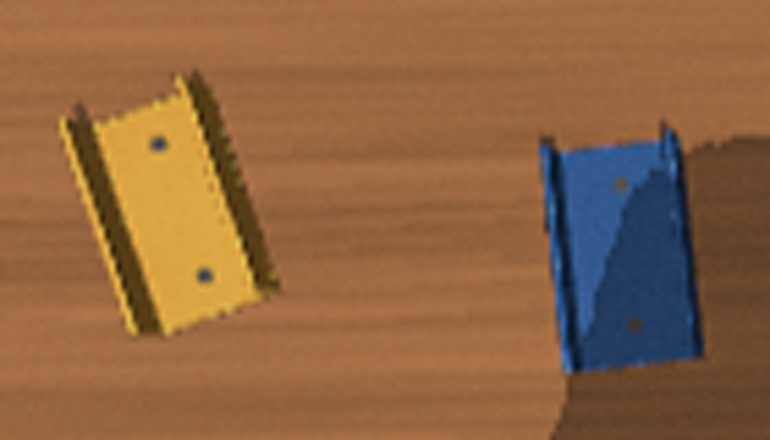

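View pics/cs.png

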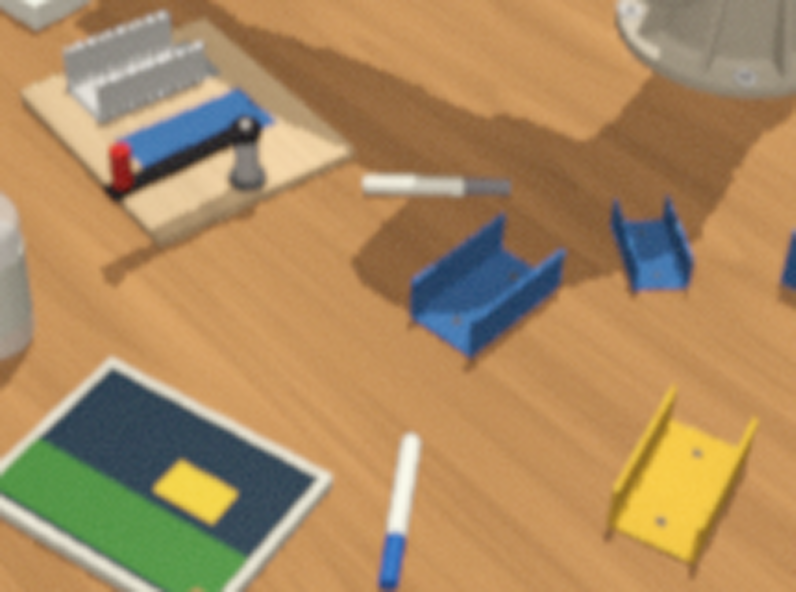

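```bash
cat > h.py <<'E'
import numpy as np, cv2
from workcell import env
def ray(cal,u,v,z):
    K=cal["K"];M=cal["world_to_cam"];R=M[:3,:3];t=M[:3,3]
    c=-R.T@t; d=R.T@np.linalg.inv(K)@np.array([u,v,1.]); s=(z-c[2])/d[2]; return c+s*d
def proj(cal,p):
    K=cal["K"];M=cal["world_to_cam"];q=K@(M[:3,:3]@np.asarray(p)+M[:3,3]);return q[:2]/q[2]
def show(n,name):
    s=env.get_state();cal=env.calibration(n);im=env.read_camera(n)[:,:,::-1].copy()
    cv2.imwrite("pics/"+name,im);return im,cal
def tri(ps):  # [(cal,u,v)]
    A=[];b=[]
    for cal,u,v in ps:
        M=cal["world_to_cam"];R=M[:3,:3];c=-R.T@M[:3,3];d=R.T@np.linalg.inv(cal["K"])@np.array([u,v,1.]);d/=np.linalg.norm(d)
        P=np.eye(3)-np.outer(d,d);A.append(P);b.append(P@c)
    return np.linalg.lstsq(np.vstack(A),np.hstack(b),rcond=None)[0]
E
python3 - <<'E'
from h import *
np.set_printoptions(precision=4,suppress=True)
ct=env.calibration("top");cs=env.calibration("scene")
M=ct["world_to_cam"];print("topcam",-M[:3,:3].T@M[:3,3])
B=lambda u,v:(290+u/5,140+v/5); Rr=lambda u,v:(110+u/5.5,175+v/5.5)
im=cv2.imread("pics/top0.png");hsv=cv2.cvtColor(im,cv2.COLOR_BGR2HSV)
m=cv2.inRange(hsv,(100,120,60),(125,255,255))
for c in cv2.findContours(m,cv2.RETR_EXTERNAL,cv2.CHAIN_APPROX_NONE)[0]:
    if cv2.contourArea(c)>300: print("blue",cv2.minAreaRect(c))
for nm,pts,z in [("board",[(57,103),(502,128),(490,492),(40,468)],.012),("lane",[(180,174),(296,180),(287,414),(170,408)],.012),("greyholes",[(407,226),(399,353)],.016),("greytop",[(369,178),(481,184),(471,390)],.052)]:
    P=np.array([ray(ct,*B(*p),z) for p in pts]);print(nm);print(P[:,:2]); print(np.linalg.norm(np.diff(P,axis=0),axis=1))
print("knob",ray(ct,*B(102,20),.012+.094),"post",ray(ct,*B(93,271),.07))
for nm,pts,z in [("yh",[(158,144),(205,275)],.004),("bh",[(620,184),(635,325)],.004),("ytop",[(64,120),(182,82)],.04),("btop",[(548,143),(669,128),(701,355),(573,372)],.04)]:
    P=np.array([ray(ct,*Rr(*p),z) for p in pts]);print(nm,P[:,:2].tolist()); print(P.mean(0),np.linalg.norm(np.diff(P,axis=0),axis=1),np.degrees(np.arctan2(*(P[0]-P[1])[[1,0]])))
S=lambda u,v:(195+u/3.7,165+v/3.7)
for nm,pts,z in [("yh",[(660,521),(697,453)],.004),("bh",[(457,320),(514,273)],.004)]:
    P=np.array([ray(cs,*S(*p),z) for p in pts]);print("scene",nm,P[:,:2].tolist(),P.mean(0))
E
```

```text
topcam [ 0.3905 -0.0379  1.0969]
blue ((147.39755249023438, 322.1007995605469), (34.886741638183594, 66.81697845458984), 72.0308609008789)
blue ((205.9615478515625, 273.8077087402344), (29.12175941467285, 18.027755737304688), 33.6900634765625)
blue ((223.50204467773438, 220.31552124023438), (40.31044387817383, 22.15117645263672), 82.50414276123047)
blue ((336.0474853515625, 198.5022735595703), (22.783706665039062, 46.566287994384766), 2.726310968399048)
blue ((394.6758728027344, 52.88965606689453), (47.3359260559082, 40.19401550292969), 4.763641834259033)
board
[[ 0.6076 -0.0998]
 [ 0.5893 -0.3432]
 [ 0.3906 -0.329 ]
 [ 0.4083 -0.0861]]
[0.2441 0.1992 0.2436]
lane
[[ 0.5671 -0.1661]
 [ 0.5627 -0.2294]
 [ 0.4349 -0.2205]
 [ 0.4394 -0.1572]]
[0.0635 0.1281 0.0635]
greyholes
[[ 0.5357 -0.2883]
 [ 0.4666 -0.2815]]
[0.0694]
greytop
[[ 0.5567 -0.2608]
 [ 0.5524 -0.3197]
 [ 0.444  -0.3104]]
[0.059  0.1088]
knob [ 0.6305 -0.1179  0.106 ] post [ 0.5081 -0.113   0.07  ]
yh [[0.5051930154493589, 0.34671444925758166], [0.43965345252456134, 0.32312524217287625]]
[0.4724 0.3349 0.004 ] [0.0697] 19.79497914705985
bh [[0.48092388768431416, 0.11765480012298193], [0.4108620514866702, 0.11086304392473559]]
[0.4459 0.1143 0.004 ] [0.0704] 5.536920916500798
ytop [[0.5138512751996002, 0.37919419856237224], [0.5311778461925956, 0.3226973278915077]]
[0.5225 0.3509 0.04  ] [0.0591] 107.0498318545154
btop [[0.4983724239710314, 0.146937478346166], [0.5045267974249186, 0.08873930794287205], [0.39527309433044183, 0.07459829728005982], [0.38835947959357275, 0.13573336964268057]]
[0.4466 0.1115 0.04  ] [0.0585 0.1102 0.0615] 96.03651199352134
scene yh [[0.5101893708779524, 0.34972312916124454], [0.4439334158558732, 0.3271994975718343]] [0.4771 0.3385 0.004 ]
scene bh [[0.48370313023830924, 0.12102584809829597], [0.41205336419505134, 0.11235164218083116]] [0.4479 0.1167 0.004 ]
```

servo_tool(
  increments=[
    {"x":0.33,"y":1,"az":0.8,"claw":0},
    {"x":0.33,"y":1,"az":0.8},
    {"x":0.33,"y":1,"az":0.8},
    {"x":0.33,"y":1,"az":0.8},
    {"x":0.33,"y":1,"az":0.8},
  ],
  newtons=40,
)

```text
schema error: expected keys claw, x, y, z, ax, ay, az
```

servo_tool(
  increments=[
    {"x":0.33,"y":1,"z":0,"ax":0,"ay":0,"az":0.8,"claw":0},
    {"x":0.33,"y":1,"z":0,"ax":0,"ay":0,"az":0.8,"claw":0},
    {"x":0.33,"y":1,"z":0,"ax":0,"ay":0,"az":0.8,"claw":0},
    {"x":0.33,"y":1,"z":0,"ax":0,"ay":0,"az":0.8,"claw":0},
    {"x":0.33,"y":1,"z":0,"ax":0,"ay":0,"az":0.8,"claw":0},
  ],
  newtons=40,
)

```text
clock: 0.65
tcp_pos: [0.2768, -0.3984, 0.248]
orientation: [-0.0, 0.881, 0.473, 0.0]
wrist_force: [0.9, 1.1, 0.7]
finger_gap: 0.0855
```

servo_tool(
  increments=[
    {"x":0.33,"y":1,"z":0,"ax":0,"ay":0,"az":0.8,"claw":0},
    {"x":0.33,"y":1,"z":0,"ax":0,"ay":0,"az":0.8,"claw":0},
    {"x":0.33,"y":1,"z":0,"ax":0,"ay":0,"az":0.8,"claw":0},
    {"x":0.33,"y":1,"z":0,"ax":0,"ay":0,"az":0.8,"claw":0},
    {"x":0.33,"y":1,"z":0,"ax":0,"ay":0,"az":0.8,"claw":0},
  ],
)

```text
clock: 1.15
tcp_pos: [0.318, -0.2734, 0.2482]
orientation: [-0.0, 0.717, 0.697, 0.0]
wrist_force: [-0.1, -0.9, 0.1]
finger_gap: 0.0853
```

servo_tool(
  increments=[
    {"x":0.33,"y":1,"z":0,"ax":0,"ay":0,"az":0.8,"claw":0},
    {"x":0.33,"y":1,"z":0,"ax":0,"ay":0,"az":0.8,"claw":0},
    {"x":0.33,"y":1,"z":0,"ax":0,"ay":0,"az":0.8,"claw":0},
    {"x":0.33,"y":1,"z":0,"ax":0,"ay":0,"az":0.8,"claw":0},
    {"x":0.33,"y":1,"z":0,"ax":0,"ay":0,"az":0.8,"claw":0},
  ],
)

```text
clock: 1.65
tcp_pos: [0.3592, -0.1485, 0.2482]
orientation: [-0.0, 0.497, 0.868, 0.0]
wrist_force: [0.8, 0.0, 0.7]
finger_gap: 0.0851
```

servo_tool(
  increments=[
    {"x":0.33,"y":1,"z":0,"ax":0,"ay":0,"az":0.8,"claw":0},
    {"x":0.33,"y":1,"z":0,"ax":0,"ay":0,"az":0.8,"claw":0},
    {"x":0.33,"y":1,"z":0,"ax":0,"ay":0,"az":0.8,"claw":0},
    {"x":0.33,"y":1,"z":0,"ax":0,"ay":0,"az":0.8,"claw":0},
    {"x":0.33,"y":1,"z":0,"ax":0,"ay":0,"az":0.8,"claw":0},
  ],
)

```text
clock: 2.15
tcp_pos: [0.4004, -0.0235, 0.2482]
orientation: [-0.0, 0.238, 0.971, 0.0]
wrist_force: [1.4, -0.4, 0.3]
finger_gap: 0.0857
```

servo_tool(
  increments=[
    {"x":0.33,"y":1,"z":0,"ax":0,"ay":0,"az":0.8,"claw":0},
    {"x":0.33,"y":1,"z":0,"ax":0,"ay":0,"az":0.8,"claw":0},
    {"x":0.33,"y":1,"z":0,"ax":0,"ay":0,"az":0.8,"claw":0},
    {"x":0.33,"y":1,"z":-0.5,"ax":0,"ay":0,"az":0.8,"claw":0},
    {"x":0.33,"y":1,"z":-0.5,"ax":0,"ay":0,"az":0.8,"claw":0},
  ],
)

```text
clock: 2.65
tcp_pos: [0.442, 0.1015, 0.2232]
orientation: [0.0, -0.039, 0.999, 0.0]
wrist_force: [0.2, -0.5, -0.4]
finger_gap: 0.0857
```

```bash
python3 - <<'E'
from h import *
im,c=show("wrist","w1.png")
M=c["world_to_cam"];print(-M[:3,:3].T@M[:3,3],env.get_state()["tcp_pos"],env.get_state()["joint_pos"]); print(M[:3,:3])
E
```

```text
[0.37198021 0.09753566 0.34993712] [0.44198597 0.10398949 0.2209674 ] [ 0.05243866  0.09203396 -0.29940975  1.18067717  0.00240118 -0.03144044]
[[-0.07633597  0.99708124  0.00134774]
 [ 0.9600237   0.07313365  0.27019617]
 [ 0.26930897  0.02191955 -0.96280435]]
```

View pics/w1.png

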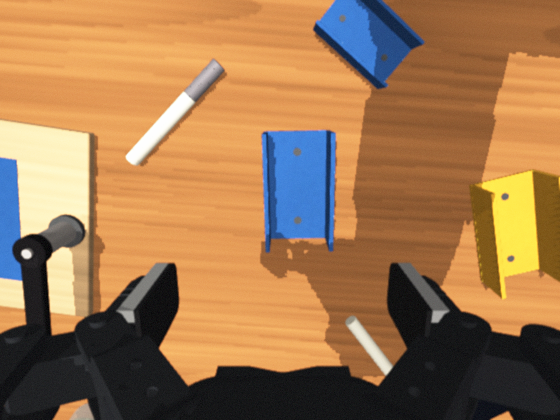

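```bash
python3 - <<'E'
from h import *
np.set_printoptions(precision=4,suppress=True)
c=env.calibration("wrist")
im=cv2.imread("pics/w1.png")
cv2.imwrite("pics/w1b.png",cv2.resize(im[110:270,240:360],None,fx=3.7,fy=3.7,interpolation=cv2.INTER_CUBIC))
for n,p in [("b",[(297,152),(298,220)]),("y",[(505,197),(511,259)])]:
    P=np.array([ray(c,*q,.004) for q in p]);d=P[1]-P[0];print(n,P.mean(0),np.degrees(np.arctan2(d[1],d[0])),np.linalg.norm(d))
E
```

```text
b [0.4457 0.1216 0.004 ] 6.2133829757460575 0.06933621686708062
y [0.472  0.3428 0.004 ] 19.521871559719575 0.07003314715953116
```

View pics/w1b.png

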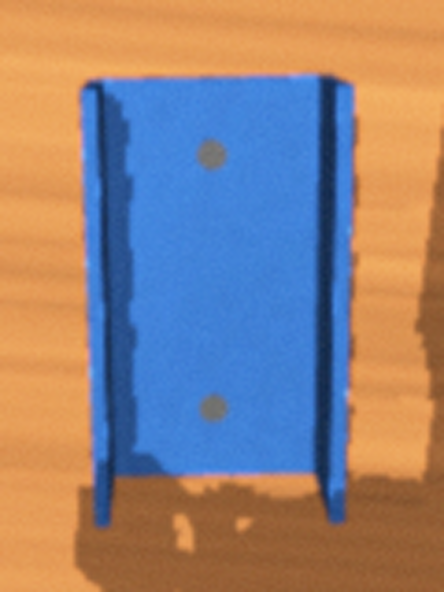

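servo_tool(
  increments=[
    {"x":0.08,"y":0.3,"z":-0.6,"ax":0,"ay":0,"az":0.2,"claw":0},
    {"x":0.08,"y":0.3,"z":-0.6,"ax":0,"ay":0,"az":0,"claw":0},
    {"x":0,"y":0,"z":0,"ax":0,"ay":0,"az":0,"claw":0},
    {"x":0,"y":0,"z":0,"ax":0,"ay":0,"az":0,"claw":0},
  ],
)

```text
clock: 3.1
tcp_pos: [0.4452, 0.1152, 0.1933]
orientation: [-0.001, -0.05, 0.999, -0.0]
wrist_force: [0.1, -0.3, 0.4]
finger_gap: 0.0851
```

```bash
python3 - <<'E'
from h import *
s=env.get_state();print(s["tcp_pos"],s["orientation"])
im,c=show("wrist","w2.png")
s=env.get_state();print(s["tcp_pos"],s["orientation"])
import pickle;pickle.dump(c,open("w2.pkl","wb"))
cv2.imwrite("pics/w2b.png",cv2.resize(im[100:330,200:400],None,fx=2.6,fy=2.6,interpolation=cv2.INTER_CUBIC))
E
```

```text
[0.44521496 0.1151789  0.19325597] [-6.08578089e-04 -5.03039609e-02  9.98733767e-01 -6.54627471e-05]
[0.44565211 0.11506957 0.19376404] [ 7.44280800e-06 -5.01583296e-02  9.98741278e-01 -4.48447507e-05]
```

View pics/w2b.png

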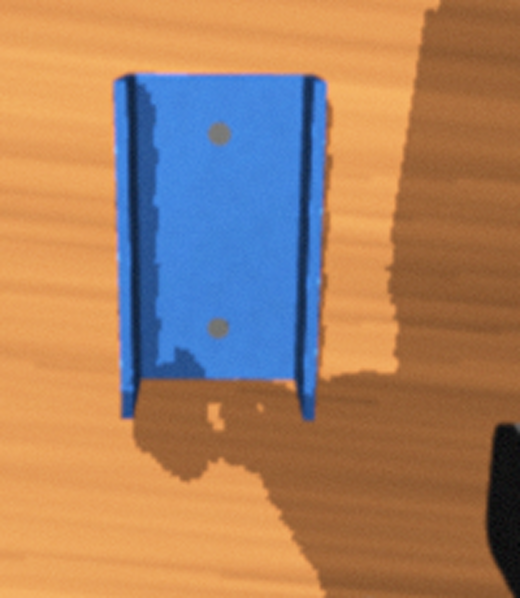

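```bash
python3 - <<'E'
from h import *
import pickle
c=pickle.load(open("w2.pkl","rb"))
f=lambda u,v,z:ray(c,200+u/2.6,100+v/2.6,z)
a,b=f(219,134,.004),f(218,328,.004);d=b-a;print(a,b,(a+b)/2,np.degrees(np.arctan2(d[1],d[0])),np.linalg.norm(d))
L=[f(116,78,.04),f(325,80,.04),f(314,418,.04),f(122,418,.04)]
print(np.array(L),np.mean(L,0))
for i in range(4):print(np.linalg.norm(L[i]-L[i-1]))
E
```

```text
[0.41196365 0.11517992 0.004     ] [0.48188447 0.12188911 0.004     ] [0.44692406 0.11853452 0.004     ] 5.48098932627318 0.07024196877780407
[[0.39428763 0.08218563 0.04      ]
 [0.38864921 0.14454371 0.04      ]
 [0.49794884 0.15536288 0.04      ]
 [0.50424773 0.09196475 0.04      ]] [0.44628335 0.11851424 0.04      ]
0.11039409394560154
0.06261247265517013
0.10983379417811767
0.06371026956870983
```

servo_tool(
  increments=[
    {"x":0.04,"y":0.08,"z":-1,"ax":0,"ay":0,"az":0,"claw":0},
    {"x":0,"y":0,"z":-1,"ax":0,"ay":0,"az":0,"claw":0},
    {"x":0,"y":0,"z":-1,"ax":0,"ay":0,"az":0,"claw":0},
    {"x":0,"y":0,"z":-1,"ax":0,"ay":0,"az":0,"claw":0},
    {"x":0,"y":0,"z":-1,"ax":0,"ay":0,"az":0,"claw":0},
  ],
)

```text
clock: 3.65
tcp_pos: [0.4476, 0.1169, 0.0685]
orientation: [0.001, -0.05, 0.999, 0.0]
wrist_force: [0.1, 0.1, -0.3]
finger_gap: 0.0854
```

servo_tool(
  increments=[
    {"x":0,"y":0,"z":-0.8,"ax":0,"ay":0,"az":0,"claw":0},
    {"x":0,"y":0,"z":-0.8,"ax":0,"ay":0,"az":0,"claw":0},
    {"x":0,"y":0,"z":0,"ax":0,"ay":0,"az":0,"claw":0.3},
    {"x":0,"y":0,"z":0,"ax":0,"ay":0,"az":0,"claw":0.5},
    {"x":0,"y":0,"z":0,"ax":0,"ay":0,"az":0,"claw":0.5},
  ],
  newtons=30,
)

```text
clock: 4.15
tcp_pos: [0.4477, 0.1173, 0.0296]
orientation: [0.001, -0.05, 0.999, 0.0]
wrist_force: [0.3, -0.5, -1.8]
finger_gap: 0.0633
```

servo_tool(
  increments=[
    {"x":0,"y":0,"z":0,"ax":0,"ay":0,"az":0,"claw":0.5},
    {"x":0,"y":0,"z":0,"ax":0,"ay":0,"az":0,"claw":0.5},
    {"x":0,"y":0,"z":0,"ax":0,"ay":0,"az":0,"claw":0.5},
  ],
  newtons=30,
)

```text
clock: 4.45
tcp_pos: [0.447, 0.1174, 0.0288]
orientation: [0.0, -0.05, 0.999, 0.0]
wrist_force: [-0.3, 0.5, -0.4]
finger_gap: 0.0638
```

servo_tool(
  increments=[
    {"x":0,"y":0,"z":0.5,"ax":0,"ay":0,"az":0,"claw":0.5},
    {"x":0,"y":0,"z":1,"ax":0,"ay":0,"az":0,"claw":0.5},
    {"x":0,"y":0,"z":1,"ax":0,"ay":0,"az":0,"claw":0.5},
    {"x":0,"y":-0.5,"z":1,"ax":0,"ay":0,"az":0,"claw":0.5},
    {"x":0,"y":-1,"z":1,"ax":0,"ay":0,"az":0,"claw":0.5},
  ],
)

```text
clock: 4.95
tcp_pos: [0.4464, 0.0805, 0.1419]
orientation: [0.0, -0.052, 0.999, 0.0]
wrist_force: [0.7, -0.3, -2.1]
finger_gap: 0.0633
```

servo_tool(
  increments=[
    {"x":0.25,"y":-1,"z":1,"ax":0,"ay":0,"az":-0.2,"claw":0.5},
    {"x":0.25,"y":-1,"z":0.1,"ax":0,"ay":0,"az":-0.2,"claw":0.5},
    {"x":0.25,"y":-1,"z":0,"ax":0,"ay":0,"az":-0.2,"claw":0.5},
    {"x":0.25,"y":-1,"z":0,"ax":0,"ay":0,"az":-0.2,"claw":0.5},
    {"x":0.25,"y":-1,"z":0,"ax":0,"ay":0,"az":-0.2,"claw":0.5},
  ],
)

```text
clock: 5.45
tcp_pos: [0.4779, -0.0461, 0.1685]
orientation: [0.0, 0.02, 1.0, 0.0]
wrist_force: [0.1, 0.9, -1.8]
finger_gap: 0.0636
```

servo_tool(
  increments=[
    {"x":0.25,"y":-1,"z":0,"ax":0,"ay":0,"az":-0.2,"claw":0.5},
    {"x":0.25,"y":-1,"z":0,"ax":0,"ay":0,"az":0,"claw":0.5},
    {"x":0.25,"y":-1,"z":0,"ax":0,"ay":0,"az":0,"claw":0.5},
    {"x":0.16,"y":-1,"z":0,"ax":0,"ay":0,"az":0,"claw":0.5},
    {"x":0,"y":-1,"z":0,"ax":0,"ay":0,"az":0,"claw":0.5},
  ],
)

```text
clock: 5.95
tcp_pos: [0.501, -0.1712, 0.1683]
orientation: [0.0, 0.033, 0.999, 0.0]
wrist_force: [0.4, 0.5, -2.7]
finger_gap: 0.0632
```

servo_tool(
  increments=[
    {"x":0,"y":-0.9,"z":0,"ax":0,"ay":0,"az":0,"claw":0.5},
    {"x":0,"y":0,"z":0,"ax":0,"ay":0,"az":0,"claw":0.5},
    {"x":0,"y":0,"z":0,"ax":0,"ay":0,"az":0,"claw":0.5},
    {"x":0,"y":0,"z":0,"ax":0,"ay":0,"az":0,"claw":0.5},
  ],
)

```text
clock: 6.35
tcp_pos: [0.5004, -0.1918, 0.1682]
orientation: [-0.0, 0.033, 0.999, 0.0]
wrist_force: [0.5, 0.3, -1.2]
finger_gap: 0.0632
```

```bash
python3 - <<'E'
from h import *
import pickle
s=env.get_state();print(s["tcp_pos"],s["orientation"],s["joint_pos"])
im,c=show("wrist","w3.png")
pickle.dump(c,open("w3.pkl","wb"))
im,c=show("top","t3.png")
cv2.imwrite("pics/t3b.png",cv2.resize(im[130:250,270:410],None,fx=5,fy=5,interpolation=cv2.INTER_CUBIC))
E
```

```text
[ 0.50035047 -0.19178497  0.16819729] [-2.86103366e-04  3.31491923e-02  9.99450300e-01  3.83134125e-04] [-5.16105853e-01  2.76249297e-01 -2.04682766e-01  1.09072688e+00
  4.12899449e-04 -4.49795490e-01]
```

View pics/w3.png

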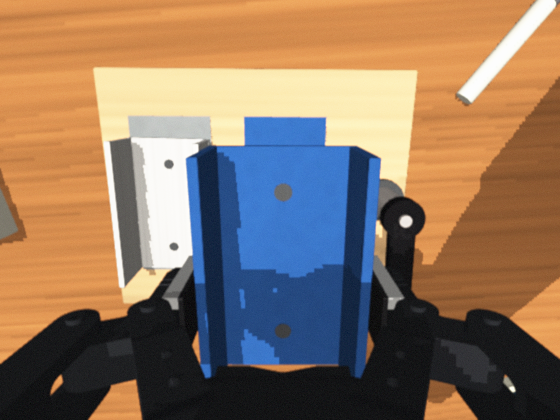

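View pics/t3b.png

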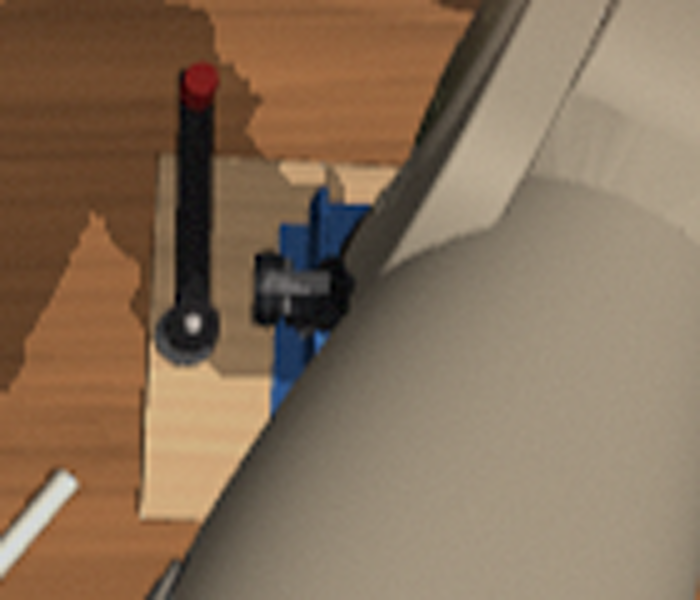

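```bash
python3 - <<'E'
from h import *
import pickle
np.set_printoptions(precision=4,suppress=True)
c=pickle.load(open("w3.pkl","rb"))
for p in [(95,68),(416,70),(129,116),(210,116),(245,117),(325,117)]:
    P=ray(c,*p,.012); d=P-np.array([.4979,-.238,.012]);a=np.radians(-4);print(p,P,"board:",d[0]*np.cos(a)+d[1]*np.sin(a),-d[0]*np.sin(a)+d[1]*np.cos(a))
for p in [(169,164),(174,246)]: print(ray(c,*p,.016))
E
```

```text
(95, 68) [ 0.3916 -0.3241  0.012 ] board: -0.10003640088944202 -0.09330671310234308
(416, 70) [ 0.4092 -0.0833  0.012 ] board: -0.0992545800947251 0.1481272747310541
(129, 116) [ 0.4279 -0.3051  0.012 ] board: -0.06516656209142538 -0.07179069528385996
(210, 116) [ 0.4321 -0.2422  0.012 ] board: -0.06531612786348244 -0.008801009228647353
(245, 117) [ 0.4347 -0.2151  0.012 ] board: -0.06462632888288392 0.01841274703640286
(325, 117) [ 0.4389 -0.1529  0.012 ] board: -0.0647740258353031 0.08074286264887653
[ 0.4667 -0.2785  0.016 ]
[ 0.5362 -0.285   0.016 ]
```

```bash
python3 - <<'E'
from h import *
import pickle
np.set_printoptions(precision=4,suppress=True)
c=pickle.load(open("w3.pkl","rb"))
T=np.array([.50035,-.1918,.1682]);print(proj(c,T),proj(c,T-[0,0,.16]))
a=np.radians(-3.8);B=np.array([[np.cos(a),np.sin(a)],[-np.sin(a),np.cos(a)]])
for p,z in [((283,192),.143),((283,330),.143),((188,157),.179),((379,157),.179)]:
    P=ray(c,*p,z);print(P,B@(P-T)[:2])
M=c["world_to_cam"];print(B@(-M[:3,:3].T@M[:3,3]-T)[:2], M[:3,:3]@[0,0,-1])
E
```

```text
[279.3041 290.5465] [280.6875 195.5655]
[ 0.4659 -0.1879  0.143 ] [-0.0346  0.0016]
[ 0.5361 -0.1926  0.143 ] [0.0357 0.0015]
[ 0.4436 -0.2179  0.179 ] [-0.0549 -0.0298]
[ 0.4479 -0.1551  0.179 ] [-0.0548  0.0331]
[-0.0702  0.0012] [-0.0018 -0.2686  0.9633]
```

servo_tool(
  increments=[
    {"x":0.03,"y":0.03,"z":-1,"ax":0,"ay":0,"az":0,"claw":0.5},
    {"x":0,"y":0,"z":-1,"ax":0,"ay":0,"az":0,"claw":0.5},
    {"x":0,"y":0,"z":-1,"ax":0,"ay":0,"az":0,"claw":0.5},
    {"x":0,"y":0,"z":-1,"ax":0,"ay":0,"az":0,"claw":0.5},
    {"x":0,"y":0,"z":-0.5,"ax":0,"ay":0,"az":0,"claw":0.5},
  ],
)

```text
clock: 6.95
tcp_pos: [0.5003, -0.1904, 0.0539]
orientation: [-0.001, 0.033, 0.999, 0.001]
wrist_force: [0.3, 0.2, -1.2]
finger_gap: 0.0635
```

servo_tool(
  increments=[
    {"x":0,"y":0,"z":-0.3,"ax":0,"ay":0,"az":0,"claw":0.5},
    {"x":0,"y":0,"z":-0.15,"ax":0,"ay":0,"az":0,"claw":0.5},
    {"x":0,"y":0,"z":0,"ax":0,"ay":0,"az":0,"claw":0.5},
    {"x":0,"y":0,"z":0,"ax":0,"ay":0,"az":0,"claw":0.5},
  ],
)

```text
clock: 7.35
tcp_pos: [0.5021, -0.1923, 0.0455]
orientation: [0.001, 0.033, 0.999, -0.0]
wrist_force: [-0.7, 0.1, -1.8]
finger_gap: 0.0634
```

servo_tool(
  increments=[
    {"x":0,"y":0,"z":-0.1,"ax":0,"ay":0,"az":0,"claw":0.5},
    {"x":0,"y":0,"z":0,"ax":0,"ay":0,"az":0,"claw":0.5},
  ],
)

```text
clock: 7.55
tcp_pos: [0.5016, -0.1921, 0.0424]
orientation: [0.0, 0.033, 0.999, -0.0]
wrist_force: [0.1, 0.2, -1.0]
finger_gap: 0.0634
```

servo_tool(
  increments=[
    {"x":0,"y":0,"z":-0.06,"ax":0,"ay":0,"az":0,"claw":0.5},
    {"x":0,"y":0,"z":0,"ax":0,"ay":0,"az":0,"claw":0.5},
  ],
)

```text
clock: 7.75
tcp_pos: [0.5017, -0.1921, 0.0408]
orientation: [0.0, 0.033, 0.999, -0.0]
wrist_force: [0.5, -0.2, -0.5]
finger_gap: 0.0636
```

Nearly unloaded: on the board. Release partly and rise.

servo_tool(
  increments=[
    {"x":0,"y":0,"z":0,"ax":0,"ay":0,"az":0,"claw":0.15},
    {"x":0,"y":0,"z":0,"ax":0,"ay":0,"az":0,"claw":0.13},
    {"x":0,"y":0,"z":0.4,"ax":0,"ay":0,"az":0,"claw":0.13},
    {"x":0,"y":0,"z":1,"ax":0,"ay":0,"az":0,"claw":0.13},
    {"x":0,"y":0,"z":1,"ax":0,"ay":0,"az":0,"claw":0.13},
  ],
)

```text
clock: 8.25
tcp_pos: [0.501, -0.1917, 0.1015]
orientation: [-0.001, 0.033, 0.999, 0.0]
wrist_force: [-0.4, -0.8, 0.3]
finger_gap: 0.0743
```

servo_tool(
  increments=[
    {"x":-0.5,"y":0,"z":1,"ax":0,"ay":0,"az":0,"claw":0},
    {"x":-0.5,"y":0,"z":1,"ax":0,"ay":0,"az":0,"claw":0},
    {"x":-0.5,"y":0,"z":1,"ax":0,"ay":0,"az":0,"claw":0},
    {"x":0,"y":0,"z":0,"ax":0,"ay":0,"az":0,"claw":0},
    {"x":0,"y":0,"z":0,"ax":0,"ay":0,"az":0,"claw":0},
  ],
)

```text
clock: 8.75
tcp_pos: [0.4644, -0.1922, 0.1766]
orientation: [0.001, 0.034, 0.999, -0.001]
wrist_force: [0.2, 0.6, -0.5]
finger_gap: 0.0852
```

```bash
python3 - <<'E'
from h import *
import pickle
s=env.get_state();print(s["tcp_pos"],s["orientation"],s["joint_pos"])
im,c=show("wrist","w4.png")
pickle.dump(c,open("w4.pkl","wb"))
E
```

```text
[ 0.46438655 -0.19222442  0.17661791] [ 1.12216991e-03  3.35941527e-02  9.99434784e-01 -5.35488947e-04] [-5.52415749e-01  2.06742798e-01 -2.74697893e-01  1.08687559e+00
  1.82814466e-04 -4.85214521e-01]
```

View pics/w4.png

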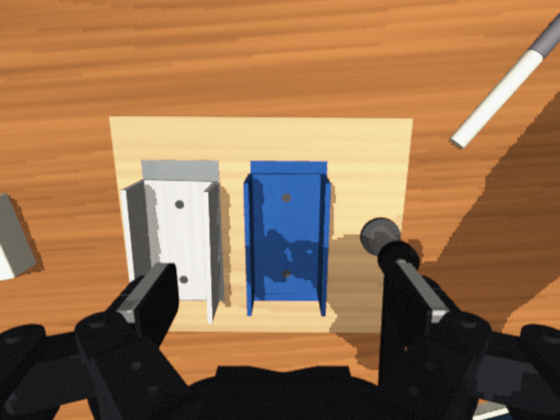

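```bash
python3 - <<'E'
from h import *
import pickle
np.set_printoptions(precision=4,suppress=True)
c=pickle.load(open("w4.pkl","rb"))
for n,p in [("b",[(287,198),(288,272)]),("g",[(179.5,204),(183.5,280)])]:
    P=np.array([ray(c,*q,.016) for q in p]);d=P[1]-P[0];print(n,P.mean(0),np.degrees(np.arctan2(d[1],d[0])),np.linalg.norm(d))
L=[ray(c,u,162 if u>230 else 160,.012) for u in (143,219,251,327)];print(np.array(L))
E
```

```text
b [ 0.5016 -0.1892  0.016 ] -2.967982633016479 0.06829595209400414
g [ 0.5018 -0.2819  0.016 ] -5.556899785429678 0.07097609300239051
[[ 0.428  -0.3044  0.012 ]
 [ 0.4322 -0.2415  0.012 ]
 [ 0.4357 -0.2152  0.012 ]
 [ 0.44   -0.1523  0.012 ]]
```

servo_tool(
  increments=[
    {"x":0,"y":1,"z":0.5,"ax":0,"ay":0,"az":0.2,"claw":0},
    {"x":0,"y":1,"z":0.5,"ax":0,"ay":0,"az":0.2,"claw":0},
    {"x":0,"y":1,"z":0,"ax":0,"ay":0,"az":0.2,"claw":0},
    {"x":0,"y":1,"z":0,"ax":0,"ay":0,"az":0.2,"claw":0},
    {"x":0,"y":1,"z":0,"ax":0,"ay":0,"az":0.2,"claw":0},
  ],
)

```text
clock: 9.3
tcp_pos: [0.4636, -0.0657, 0.1993]
orientation: [-0.001, -0.037, 0.999, 0.0]
wrist_force: [0.1, -0.1, -0.1]
finger_gap: 0.0853
```

servo_tool(
  increments=[
    {"x":0,"y":1,"z":0,"ax":0,"ay":0,"az":0.2,"claw":0},
    {"x":0,"y":1,"z":0,"ax":0,"ay":0,"az":0.2,"claw":0},
    {"x":0,"y":1,"z":0,"ax":0,"ay":0,"az":0.2,"claw":0},
    {"x":0,"y":1,"z":0,"ax":0,"ay":0,"az":0.2,"claw":0},
    {"x":0,"y":1,"z":0,"ax":0,"ay":0,"az":0.2,"claw":0},
  ],
)

```text
clock: 9.8
tcp_pos: [0.4634, 0.0594, 0.1992]
orientation: [-0.001, -0.107, 0.994, 0.0]
wrist_force: [0.0, -0.1, 0.0]
finger_gap: 0.0854
```

servo_tool(
  increments=[
    {"x":0,"y":1,"z":0,"ax":0,"ay":0,"az":0.2,"claw":0},
    {"x":0,"y":1,"z":0,"ax":0,"ay":0,"az":0.2,"claw":0},
    {"x":0,"y":1,"z":0,"ax":0,"ay":0,"az":0.2,"claw":0},
    {"x":0,"y":1,"z":0,"ax":0,"ay":0,"az":0.2,"claw":0},
    {"x":0,"y":1,"z":0,"ax":0,"ay":0,"az":0.2,"claw":0},
  ],
)

```text
clock: 10.3
tcp_pos: [0.4634, 0.1843, 0.199]
orientation: [-0.001, -0.176, 0.984, -0.0]
wrist_force: [-0.6, 0.8, -0.3]
finger_gap: 0.0852
```

servo_tool(
  increments=[
    {"x":0,"y":1,"z":0,"ax":0,"ay":0,"az":0,"claw":0},
    {"x":-0.1,"y":1,"z":0,"ax":0,"ay":0,"az":0,"claw":0},
    {"x":-0.1,"y":1,"z":0,"ax":0,"ay":0,"az":0,"claw":0},
    {"x":-0.1,"y":1,"z":0,"ax":0,"ay":0,"az":0,"claw":0},
    {"x":-0.1,"y":0.9,"z":0,"ax":0,"ay":0,"az":0,"claw":0},
  ],
)

```text
clock: 10.8
tcp_pos: [0.4532, 0.3069, 0.1988]
orientation: [-0.001, -0.175, 0.984, -0.0]
wrist_force: [0.2, -0.2, -0.1]
finger_gap: 0.0856
```

servo_tool(
  increments=[
    {"x":0,"y":0.9,"z":0,"ax":0,"ay":0,"az":0,"claw":0},
    {"x":0,"y":0,"z":0,"ax":0,"ay":0,"az":0,"claw":0},
    {"x":0,"y":0,"z":0,"ax":0,"ay":0,"az":0,"claw":0},
  ],
)

```text
clock: 11.1
tcp_pos: [0.4533, 0.3282, 0.1991]
orientation: [-0.001, -0.176, 0.984, -0.001]
wrist_force: [-0.4, -0.1, 1.1]
finger_gap: 0.0855
```

```bash
python3 - <<'E'
from h import *
import pickle
s=env.get_state();print(s["tcp_pos"],s["orientation"],s["joint_pos"])
im,c=show("wrist","w5.png")
pickle.dump(c,open("w5.pkl","wb"))
im,c=show("top","t5.png")
cv2.imwrite("pics/t5b.png",cv2.resize(im[130:250,270:410],None,fx=5,fy=5,interpolation=cv2.INTER_CUBIC))
E
```

```text
[0.45328591 0.32818686 0.19907283] [-1.23367288e-03 -1.75747809e-01  9.84434307e-01 -5.30920053e-04] [ 4.83354978e-01  3.04285747e-01 -8.78334573e-02  1.18134991e+00
 -2.67390409e-04  1.30024315e-01]
```

View pics/w5.png

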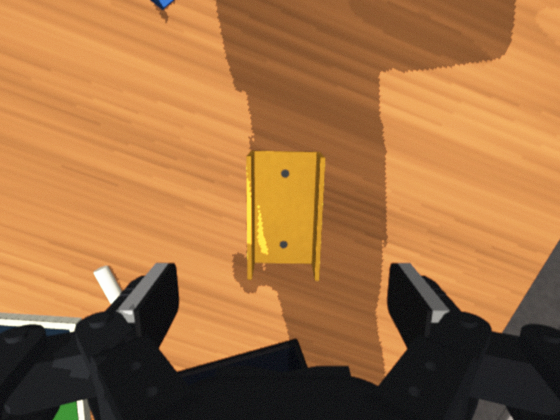

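View pics/t5b.png

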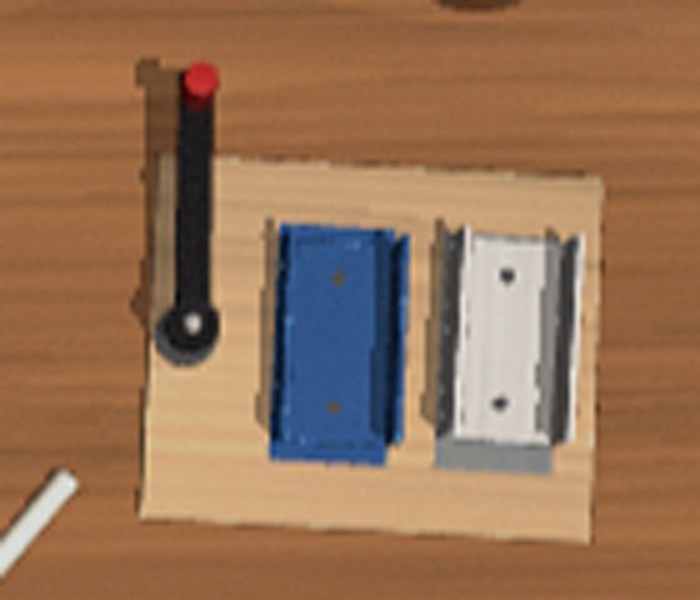

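```bash
python3 - <<'E'
from h import *
import pickle
np.set_printoptions(precision=4,suppress=True)
ct=env.calibration("top")
T5=lambda u,v:ray(ct,270+u/5,130+v/5,.016)
for n,p in [("blue",[(339,278),(334,407)]),("grey",[(507,275),(500,403)])]:
    P=np.array([T5(*q) for q in p]);print("top",n,P.mean(0))
c=pickle.load(open("w5.pkl","rb"))
P=np.array([ray(c,*q,.004) for q in [(285,173.5),(283.5,244.5)]]);d=P[1]-P[0];print(P.mean(0),np.degrees(np.arctan2(d[1],d[0])),np.linalg.norm(d))
P=np.array([ray(c,*q,.04) for q in [(247,154),(326,158),(320,280),(248,278)]]);print(P,P.mean(0))
E
```

```text
top blue [ 0.5012 -0.1945  0.016 ]
top grey [ 0.5014 -0.2852  0.016 ]
[0.4738 0.3396 0.004 ] 19.086570486495834 0.07024558301647307
[[0.4303 0.2913 0.04  ]
 [0.4112 0.3525 0.04  ]
 [0.5142 0.3885 0.04  ]
 [0.5346 0.3274 0.04  ]] [0.4726 0.3399 0.04  ]
```

servo_tool(
  increments=[
    {"x":-0.1,"y":0.03,"z":-0.5,"ax":0.28,"ay":-0.79,"az":-0.1,"claw":0},
    {"x":0,"y":0,"z":-0.5,"ax":0.28,"ay":-0.79,"az":0,"claw":0},
    {"x":0,"y":0,"z":-0.5,"ax":0.28,"ay":-0.79,"az":0,"claw":0},
    {"x":0,"y":0,"z":-0.5,"ax":0,"ay":0,"az":0,"claw":0},
    {"x":0,"y":0,"z":0,"ax":0,"ay":0,"az":0,"claw":0},
  ],
)

```text
clock: 11.7
tcp_pos: [0.4485, 0.3264, 0.1479]
orientation: [0.17, -0.165, 0.971, 0.028]
wrist_force: [-0.2, 0.3, 0.4]
finger_gap: 0.0856
```

```bash
cat >> h.py <<'E'
from scipy.spatial.transform import Rotation as Ro
def st():
    s=env.get_state();q=s["orientation"];R=Ro.from_quat([q[1],q[2],q[3],q[0]]).as_matrix()
    np.set_printoptions(precision=4,suppress=True)
    print("t",round(s["clock"],2),"tcp",s["tcp_pos"],"q",s["joint_pos"],"F",s["wrist_force"],"gap",s["finger_gap"])
    print("toolx",R[:,0],"jaw",R[:,1],"T",R[:,2]);return s,R
E
python3 -c "
from h import *
st()"
```

```text
t 11.7 tcp [0.4485 0.3264 0.1479] q [ 0.5159  0.0956 -0.5516  0.5828 -0.0612  0.1683] F [-0.1533  0.3017  0.382 ] gap 0.08564586565371249
toolx [-0.8877 -0.3113 -0.3392] jaw [-0.3306  0.9438 -0.0009] T [ 0.3204  0.1113 -0.9407]
```

servo_tool(
  increments=[
    {"x":0.08,"y":0.1,"z":-1,"ax":0,"ay":0,"az":0,"claw":0},
    {"x":0,"y":0,"z":-1,"ax":0,"ay":0,"az":0,"claw":0},
    {"x":0,"y":0,"z":-1,"ax":0,"ay":0,"az":0,"claw":0},
    {"x":0,"y":0,"z":-1,"ax":0,"ay":0,"az":0,"claw":0},
    {"x":0,"y":0,"z":-0.75,"ax":0,"ay":0,"az":0,"claw":0},
  ],
)

```text
clock: 12.2
tcp_pos: [0.4552, 0.3314, 0.0317]
orientation: [0.173, -0.165, 0.971, 0.029]
wrist_force: [-0.4, -0.4, -0.1]
finger_gap: 0.085
```

servo_tool(
  increments=[
    {"x":0,"y":0,"z":0,"ax":0,"ay":0,"az":0,"claw":0.3},
    {"x":0,"y":0,"z":0,"ax":0,"ay":0,"az":0,"claw":0.5},
    {"x":0,"y":0,"z":0,"ax":0,"ay":0,"az":0,"claw":0.5},
    {"x":0,"y":0,"z":0,"ax":0,"ay":0,"az":0,"claw":0.5},
    {"x":0,"y":0,"z":0,"ax":0,"ay":0,"az":0,"claw":0.5},
  ],
  newtons=60,
)

```text
clock: 12.7
tcp_pos: [0.4541, 0.3317, 0.0328]
orientation: [0.173, -0.165, 0.97, 0.03]
wrist_force: [0.8, 0.2, -2.0]
finger_gap: 0.0625
```

servo_tool(
  increments=[
    {"x":0,"y":0,"z":0.5,"ax":0,"ay":0,"az":0,"claw":0.5},
    {"x":0,"y":0,"z":1,"ax":0,"ay":0,"az":0,"claw":0.5},
    {"x":0,"y":0,"z":1,"ax":0,"ay":0,"az":0,"claw":0.5},
    {"x":0,"y":0,"z":1,"ax":0,"ay":0,"az":0.8,"claw":0.5},
    {"x":0,"y":0,"z":1,"ax":0,"ay":0,"az":0.8,"claw":0.5},
  ],
)

```text
clock: 13.2
tcp_pos: [0.4529, 0.3316, 0.1457]
orientation: [0.168, -0.275, 0.945, 0.049]
wrist_force: [0.3, 0.5, -0.7]
finger_gap: 0.0626
```

servo_tool(
  increments=[
    {"x":0,"y":-0.5,"z":1,"ax":0,"ay":0,"az":0.8,"claw":0.5},
    {"x":0,"y":-0.5,"z":1,"ax":0,"ay":0,"az":0.8,"claw":0.5},
    {"x":0,"y":-0.5,"z":0,"ax":0,"ay":0,"az":0.8,"claw":0.5},
    {"x":0,"y":-0.5,"z":0,"ax":0,"ay":0,"az":0.8,"claw":0.5},
    {"x":0,"y":-0.5,"z":0,"ax":0,"ay":0,"az":0.8,"claw":0.5},
  ],
)

```text
clock: 13.7
tcp_pos: [0.4534, 0.2682, 0.1953]
orientation: [0.149, -0.525, 0.833, 0.093]
wrist_force: [0.4, 0.5, -1.2]
finger_gap: 0.0628
```

servo_tool(
  increments=[
    {"x":0,"y":-0.5,"z":0,"ax":0,"ay":0,"az":0.8,"claw":0.5},
    {"x":0,"y":-0.5,"z":0,"ax":0,"ay":0,"az":0.8,"claw":0.5},
    {"x":0,"y":-0.5,"z":0,"ax":0,"ay":0,"az":0.8,"claw":0.5},
    {"x":0,"y":-0.5,"z":0,"ax":0,"ay":0,"az":0.8,"claw":0.5},
    {"x":0,"y":0,"z":0,"ax":0,"ay":0,"az":0,"claw":0.5},
  ],
)

```text
clock: 14.2
tcp_pos: [0.4547, 0.2175, 0.1945]
orientation: [0.124, -0.694, 0.698, 0.123]
wrist_force: [0.4, -0.4, -2.4]
finger_gap: 0.0628
```

```bash
python3 -c "
from h import *
st()"
```

```text
t 14.2 tcp [0.4547 0.2175 0.1945] q [ 0.0879  0.1383 -0.3574  1.041   0.3487 -1.4714] F [ 0.4453 -0.4494 -2.3681] gap 0.06282312044415088
toolx [-0.0051 -0.9393 -0.3432] jaw [-1.      0.0055 -0.    ] T [ 0.0019  0.3432 -0.9393]
```

servo_tool(
  increments=[
    {"x":0,"y":0,"z":0,"ax":-0.94,"ay":0,"az":0,"claw":0.5},
    {"x":0,"y":0,"z":0,"ax":-0.94,"ay":0,"az":0,"claw":0.5},
    {"x":0,"y":0,"z":0,"ax":-0.94,"ay":0,"az":0,"claw":0.5},
    {"x":0,"y":0,"z":0,"ax":-0.94,"ay":0,"az":0,"claw":0.5},
    {"x":0,"y":0,"z":0,"ax":-0.94,"ay":0,"az":0,"claw":0.5},
  ],
)

```text
clock: 14.7
tcp_pos: [0.4539, 0.2199, 0.1958]
orientation: [-0.106, -0.697, 0.701, -0.111]
wrist_force: [1.1, 0.2, -2.6]
finger_gap: 0.0625
```

servo_tool(
  increments=[
    {"x":0,"y":0,"z":0,"ax":-0.94,"ay":0,"az":0,"claw":0.5},
    {"x":0,"y":0,"z":0,"ax":-0.94,"ay":0,"az":0,"claw":0.5},
    {"x":0,"y":0,"z":0,"ax":-0.94,"ay":0,"az":0,"claw":0.5},
    {"x":0,"y":0,"z":0,"ax":-0.94,"ay":0,"az":0,"claw":0.5},
    {"x":0,"y":0,"z":0,"ax":-0.94,"ay":0,"az":0,"claw":0.5},
  ],
)

```text
clock: 15.2
tcp_pos: [0.4537, 0.2206, 0.1949]
orientation: [-0.324, -0.625, 0.629, -0.331]
wrist_force: [-0.3, -0.9, -2.9]
finger_gap: 0.0627
```

servo_tool(
  increments=[
    {"x":0,"y":0,"z":0,"ax":-0.94,"ay":0,"az":0,"claw":0.5},
    {"x":0,"y":0,"z":0,"ax":-0.94,"ay":0,"az":0,"claw":0.5},
    {"x":0,"y":0,"z":0,"ax":0,"ay":0,"az":0,"claw":0.5},
    {"x":0,"y":0,"z":0,"ax":0,"ay":0,"az":0,"claw":0.5},
  ],
)

```text
clock: 15.6
tcp_pos: [0.4532, 0.2196, 0.1923]
orientation: [-0.405, -0.578, 0.58, -0.407]
wrist_force: [0.6, 0.2, -1.1]
finger_gap: 0.0628
```

```bash
python3 -c "
from h import *
st()
show('scene','s6.png');im,c=show('wrist','w6.png');im,c=show('top','t6.png')
s=cv2.imread('pics/s6.png');cv2.imwrite('pics/s6b.png',cv2.resize(s[100:330,220:460],None,fx=2.6,fy=2.6))"
```

```text
t 15.6 tcp [0.4532 0.2196 0.1923] q [ 0.6998  0.9228  0.3155  2.02   -0.8038 -0.3823] F [ 0.6038  0.1865 -1.0837] gap 0.06281771283178077
toolx [-0.0036 -0.3414  0.9399] jaw [-1.     -0.0002 -0.004 ] T [ 0.0016 -0.9399 -0.3414]
```

View pics/s6b.png

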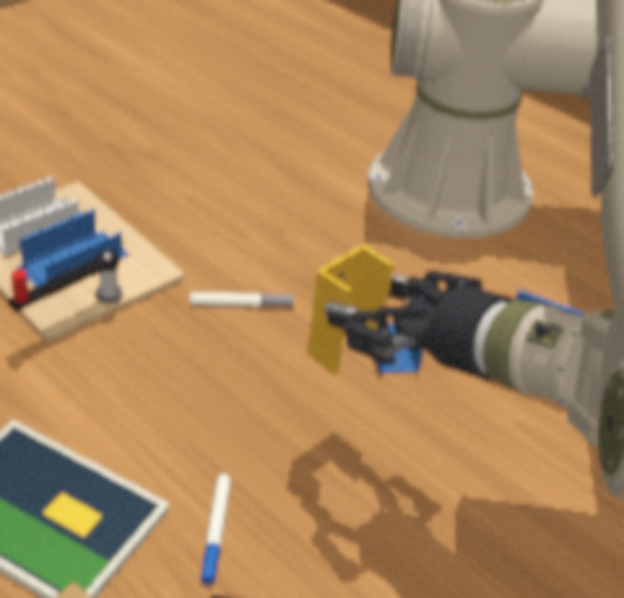

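View pics/w6.png

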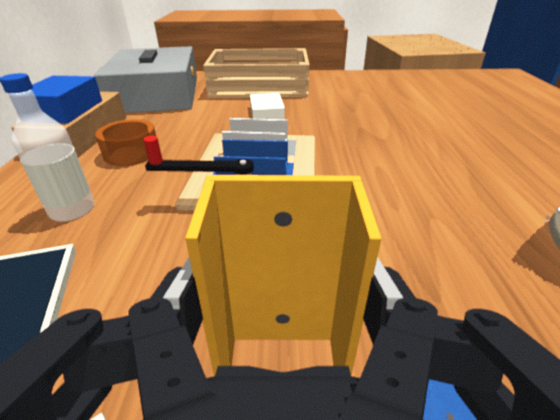

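servo_tool(
  increments=[
    {"x":0,"y":0.6,"z":-1,"ax":0,"ay":0,"az":0,"claw":0.5},
    {"x":0,"y":0.6,"z":-1,"ax":0,"ay":0,"az":0,"claw":0.5},
    {"x":0,"y":0.4,"z":-1,"ax":0,"ay":0,"az":0,"claw":0.5},
    {"x":0,"y":0,"z":-0.8,"ax":0,"ay":0,"az":0,"claw":0.5},
    {"x":0,"y":0,"z":-0.4,"ax":0,"ay":0,"az":0,"claw":0.5},
  ],
)

```text
clock: 16.25
tcp_pos: [0.4538, 0.2587, 0.0897]
orientation: [-0.404, -0.578, 0.581, -0.407]
wrist_force: [-0.1, -0.4, -1.5]
finger_gap: 0.0626
```

servo_tool(
  increments=[
    {"x":0,"y":0,"z":-0.1,"ax":0,"ay":0,"az":0,"claw":0.5},
    {"x":0,"y":0,"z":0,"ax":0,"ay":0,"az":0,"claw":0.5},
    {"x":0,"y":0,"z":0,"ax":0,"ay":0,"az":0,"claw":0.5},
  ],
)

```text
clock: 16.55
tcp_pos: [0.4538, 0.2587, 0.0881]
orientation: [-0.405, -0.578, 0.58, -0.407]
wrist_force: [0.5, -0.6, -1.1]
finger_gap: 0.0628
```

```bash
python3 -c "
from h import *
st()"
```

```text
t 16.55 tcp [0.4538 0.2587 0.0881] q [ 0.7427  1.0983  0.4076  1.9582 -0.7661 -0.3508] F [ 0.472  -0.5589 -1.104 ] gap 0.06276641216217077
toolx [-0.0051 -0.3409  0.9401] jaw [-1.      0.0006 -0.0052] T [ 0.0012 -0.9401 -0.3409]
```

servo_tool(
  increments=[
    {"x":0,"y":0,"z":-0.25,"ax":0,"ay":0,"az":0,"claw":0.5},
    {"x":0,"y":0,"z":0,"ax":0,"ay":0,"az":0,"claw":0.5},
  ],
)

```text
clock: 16.75
tcp_pos: [0.4534, 0.2588, 0.0802]
orientation: [-0.405, -0.578, 0.58, -0.407]
wrist_force: [0.4, 0.1, -2.5]
finger_gap: 0.0625
```

servo_tool(
  increments=[
    {"x":0,"y":0,"z":-0.1,"ax":0,"ay":0,"az":0,"claw":0.5},
    {"x":0,"y":0,"z":0,"ax":0,"ay":0,"az":0,"claw":0.5},
  ],
)

```text
clock: 16.95
tcp_pos: [0.4533, 0.2588, 0.0777]
orientation: [-0.405, -0.578, 0.58, -0.407]
wrist_force: [-0.3, -0.3, -1.7]
finger_gap: 0.0629
```

servo_tool(
  increments=[
    {"x":0,"y":0,"z":-0.1,"ax":0,"ay":0,"az":0,"claw":0.5},
    {"x":0,"y":0,"z":0,"ax":0,"ay":0,"az":0,"claw":0.5},
  ],
)

```text
clock: 17.15
tcp_pos: [0.4535, 0.2589, 0.0774]
orientation: [-0.406, -0.578, 0.579, -0.408]
wrist_force: [-0.5, 0.9, 6.3]
finger_gap: 0.0628
```

servo_tool(
  increments=[
    {"x":0,"y":0,"z":0,"ax":0,"ay":0,"az":0,"claw":0.15},
    {"x":0,"y":0,"z":0,"ax":0,"ay":0,"az":0,"claw":0},
    {"x":0,"y":0,"z":0,"ax":0,"ay":0,"az":0,"claw":0},
    {"x":0,"y":0.3,"z":0.1,"ax":0,"ay":0,"az":0,"claw":0},
    {"x":0,"y":0.6,"z":0.2,"ax":0,"ay":0,"az":0,"claw":0},
  ],
)

```text
clock: 17.65
tcp_pos: [0.4533, 0.2811, 0.0832]
orientation: [-0.406, -0.577, 0.58, -0.407]
wrist_force: [0.4, -0.1, 0.2]
finger_gap: 0.0852
```

servo_tool(
  increments=[
    {"x":0,"y":1,"z":0.4,"ax":0,"ay":0,"az":0,"claw":0},
    {"x":0,"y":1,"z":0.5,"ax":0,"ay":0,"az":0,"claw":0},
    {"x":0,"y":0.5,"z":1,"ax":0,"ay":0,"az":0,"claw":0},
    {"x":0,"y":0,"z":1,"ax":0,"ay":0,"az":0,"claw":0},
  ],
)

```text
clock: 18.05
tcp_pos: [0.4527, 0.3457, 0.1553]
orientation: [-0.405, -0.579, 0.579, -0.408]
wrist_force: [0.8, 0.5, -0.2]
finger_gap: 0.0856
```

```bash
python3 -c "
from h import *
st()
im,c=show('wrist','w7.png')
import pickle;pickle.dump(c,open('w7.pkl','wb'));im,c=show('top','t7.png')
im,c=show('scene','s7.png');cv2.imwrite('pics/s7b.png',cv2.resize(im[100:330,220:460],None,fx=2.6,fy=2.6))"
```

```text
t 18.05 tcp [0.4527 0.3457 0.1553] q [ 0.8297  1.2013  0.804   2.2884 -0.6911 -0.2994] F [ 0.8255  0.5184 -0.1946] gap 0.08555037510958681
toolx [-0.0024 -0.3392  0.9407] jaw [-1.     -0.0021 -0.0034] T [ 0.0032 -0.9407 -0.3392]
```

View pics/w7.png

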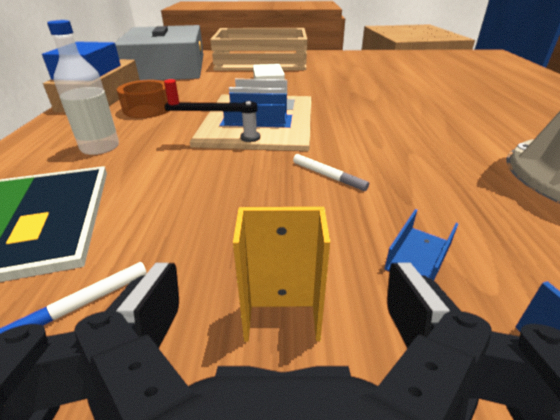

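View pics/s7b.png

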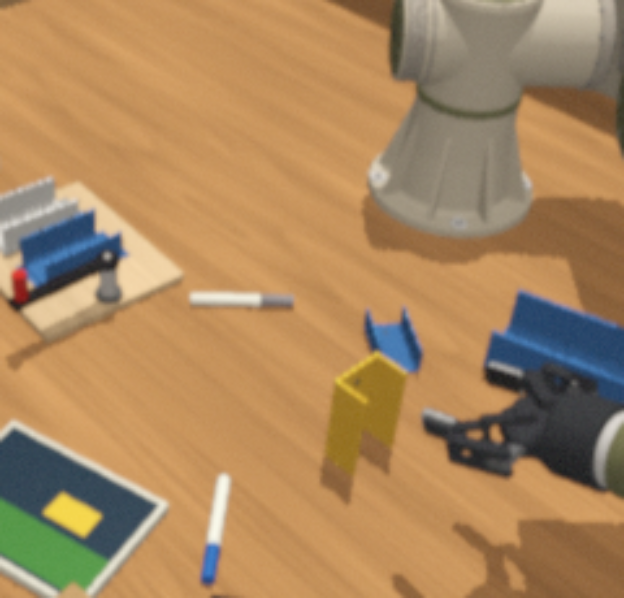

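View pics/t7.png

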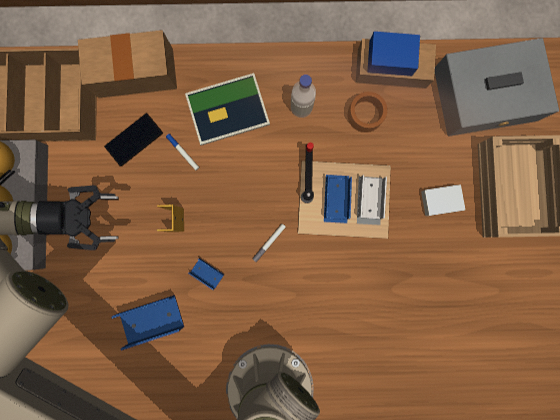

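servo_tool(
  increments=[
    {"x":0,"y":0,"z":1,"ax":0.5,"ay":0,"az":0,"claw":0},
    {"x":0,"y":0,"z":1,"ax":0.9,"ay":0,"az":0,"claw":0},
    {"x":0,"y":0,"z":1,"ax":0.9,"ay":0,"az":0,"claw":0},
    {"x":0,"y":-0.5,"z":1,"ax":0.9,"ay":0,"az":0,"claw":0},
    {"x":0,"y":-0.5,"z":1,"ax":0.9,"ay":0,"az":0,"claw":0},
  ],
)

```text
clock: 18.7
tcp_pos: [0.4534, 0.3191, 0.2806]
orientation: [-0.223, -0.67, 0.671, -0.226]
wrist_force: [0.5, -0.5, 1.1]
finger_gap: 0.0852
```

servo_tool(
  increments=[
    {"x":0,"y":-0.5,"z":0,"ax":0.9,"ay":0,"az":0,"claw":0},
    {"x":0,"y":-0.5,"z":0,"ax":0.9,"ay":0,"az":0,"claw":0},
    {"x":0,"y":-0.5,"z":0,"ax":0.9,"ay":0,"az":0,"claw":0},
    {"x":0,"y":-0.5,"z":0,"ax":0.9,"ay":0,"az":0,"claw":0},
    {"x":0,"y":-0.5,"z":0,"ax":0.9,"ay":0,"az":0,"claw":0},
  ],
)

```text
clock: 19.2
tcp_pos: [0.4532, 0.256, 0.2806]
orientation: [-0.005, -0.706, 0.708, -0.007]
wrist_force: [1.1, -0.9, 1.0]
finger_gap: 0.0854
```

```bash
python3 -c "
from h import *
st()"
```

```text
t 19.2 tcp [0.4532 0.256  0.2806] q [ 0.3695  0.204  -0.0197  1.3508 -0.0175 -1.1978] F [ 1.0632 -0.9102  0.9552] gap 0.08542188735673924
toolx [-0.0036 -0.9998  0.0177] jaw [-1.      0.0035 -0.0029] T [ 0.0028 -0.0177 -0.9998]
```

servo_tool(
  increments=[
    {"x":0,"y":-0.6,"z":0,"ax":0.89,"ay":0,"az":0,"claw":0},
    {"x":0,"y":-0.6,"z":0,"ax":0.89,"ay":0,"az":0,"claw":0},
    {"x":0,"y":-0.6,"z":0,"ax":0.89,"ay":0,"az":0,"claw":0},
    {"x":0,"y":-0.6,"z":0,"ax":0.89,"ay":0,"az":0,"claw":0},
    {"x":0,"y":-0.6,"z":0,"ax":0.89,"ay":0,"az":0,"claw":0},
  ],
)

```text
clock: 19.7
tcp_pos: [0.4533, 0.1807, 0.2809]
orientation: [0.211, -0.674, 0.677, 0.209]
wrist_force: [0.2, -0.8, -1.2]
finger_gap: 0.0849
```

servo_tool(
  increments=[
    {"x":0,"y":-0.6,"z":0,"ax":0.89,"ay":0,"az":0,"claw":0},
    {"x":0,"y":-0.6,"z":0,"ax":0.89,"ay":0,"az":0,"claw":0},
    {"x":0,"y":-0.3,"z":-0.5,"ax":0.89,"ay":0,"az":0,"claw":0},
    {"x":0,"y":0,"z":-0.5,"ax":0.89,"ay":0,"az":0,"claw":0},
    {"x":0,"y":0,"z":-0.5,"ax":0.89,"ay":0,"az":0,"claw":0},
  ],
)

```text
clock: 20.2
tcp_pos: [0.454, 0.1428, 0.2427]
orientation: [0.407, -0.577, 0.581, 0.405]
wrist_force: [-0.4, 0.6, -0.6]
finger_gap: 0.0853
```

servo_tool(
  increments=[
    {"x":0,"y":0,"z":-0.5,"ax":0,"ay":0,"az":0,"claw":0},
    {"x":0,"y":0,"z":0,"ax":0,"ay":0,"az":0,"claw":0},
    {"x":0,"y":0,"z":0,"ax":0,"ay":0,"az":0,"claw":0},
  ],
)

```text
clock: 20.5
tcp_pos: [0.4535, 0.1442, 0.2314]
orientation: [0.404, -0.579, 0.581, 0.404]
wrist_force: [0.2, -0.7, 0.3]
finger_gap: 0.0856
```

```bash
python3 -c "
from h import *
st()
im,c=show('wrist','w8.png')
import pickle;pickle.dump(c,open('w8.pkl','wb'))
im,c=show('scene','s8.png');cv2.imwrite('pics/s8b.png',cv2.resize(im[100:330,220:460],None,fx=2.6,fy=2.6))"
```

```text
t 20.5 tcp [0.4535 0.1442 0.2314] q [-0.4332  0.5037 -0.3266  1.5884  1.0195 -2.4954] F [ 0.2293 -0.6965  0.2773] gap 0.0855924991944638
toolx [-0.0021 -0.3465 -0.9381] jaw [-1.      0.0018  0.0016] T [ 0.0011  0.9381 -0.3465]
```

View pics/w8.png

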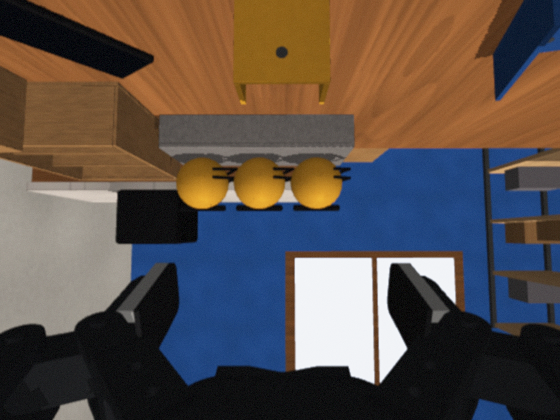

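View pics/s8b.png

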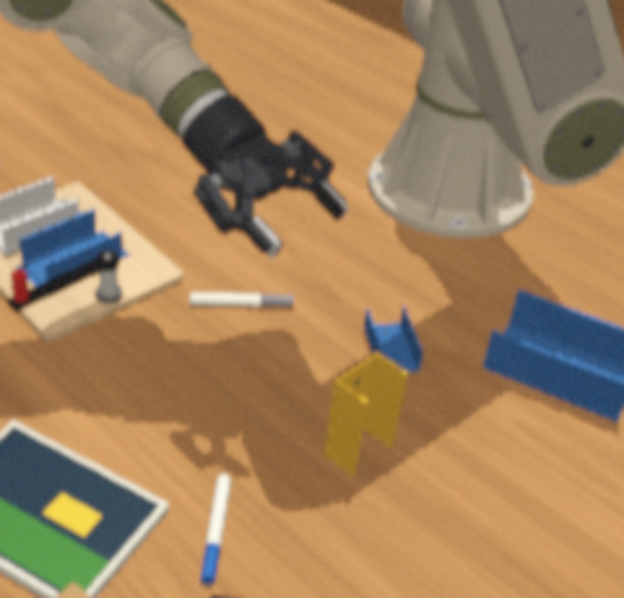

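servo_tool(
  increments=[
    {"x":0,"y":0,"z":-1,"ax":0,"ay":0,"az":0,"claw":0},
    {"x":0,"y":0,"z":-1,"ax":0,"ay":0,"az":0,"claw":0},
    {"x":0,"y":0,"z":-1,"ax":0,"ay":0,"az":0,"claw":0},
    {"x":0,"y":0,"z":-1,"ax":0,"ay":0,"az":0,"claw":0},
    {"x":0,"y":0,"z":-0.7,"ax":0,"ay":0,"az":0,"claw":0},
  ],
)

```text
clock: 21.1
tcp_pos: [0.4541, 0.1441, 0.1139]
orientation: [-0.405, 0.58, -0.58, -0.403]
wrist_force: [0.1, 0.0, 0.8]
finger_gap: 0.0857
```

servo_tool(
  increments=[
    {"x":0,"y":0.2,"z":0,"ax":0,"ay":0,"az":0,"claw":0},
    {"x":0,"y":0,"z":0,"ax":0,"ay":0,"az":0,"claw":0},
  ],
)

```text
clock: 21.3
tcp_pos: [0.4537, 0.1496, 0.1149]
orientation: [0.405, -0.58, 0.58, 0.404]
wrist_force: [-0.6, 0.1, -0.4]
finger_gap: 0.0853
```

```bash
python3 -c "
from h import *
st()
im,c=show('wrist','w9.png')
import pickle;pickle.dump(c,open('w9.pkl','wb'))
im,c=show('scene','s9.png');cv2.imwrite('pics/s9b.png',cv2.resize(im[100:330,220:460],None,fx=2.6,fy=2.6))"
```

```text
t 21.3 tcp [0.4537 0.1496 0.1149] q [-0.4226  0.6686 -0.405   1.3355  1.028  -2.4848] F [-0.6412  0.134  -0.4408] gap 0.08532304093063618
toolx [-0.0009 -0.3454 -0.9385] jaw [-1.      0.0012  0.0005] T [ 0.001   0.9385 -0.3454]
```

View pics/w9.png

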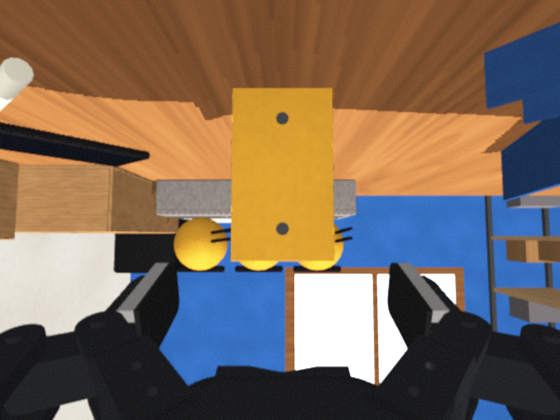

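View pics/s9b.png

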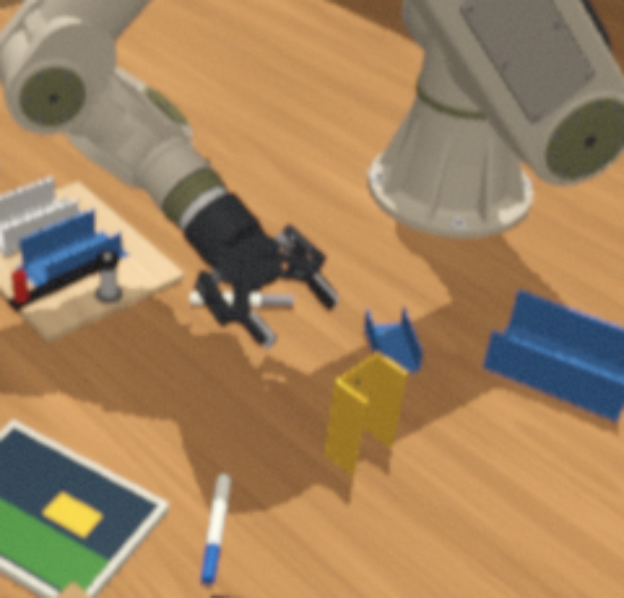

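```bash
python3 - <<'E'
from h import *
import pickle
np.set_printoptions(precision=4,suppress=True)
c=pickle.load(open("w9.pkl","rb"));M=c["world_to_cam"];R=M[:3,:3];o=-R.T@M[:3,3]
A=[]
for u,v in [(282,118),(282.5,228.5),(282.5,88),(282.5,261)]:
    d=R.T@np.linalg.inv(c["K"])@[u,v,1]; A.append(d); 
    s=(.226-o[1])/d[1];print(o+s*d)
# holes 70mm apart vertical -> solve y
dz=A[0][2]/A[0][1]-A[1][2]/A[1][1]; print("y web",o[1]+.070/abs(dz), "by ends",o[1]+.110/abs(A[2][2]/A[2][1]-A[3][2]/A[3][1]))
E
```

```text
[0.4528 0.226  0.0222]
[0.4526 0.226  0.0916]
[0.4524 0.226  0.0028]
[0.4526 0.226  0.1114]
y web 0.2277883460086062 by ends 0.22867677411714846
```

servo_tool(
  increments=[
    {"x":0,"y":0.8,"z":-0.29,"ax":0,"ay":0,"az":0,"claw":0},
    {"x":0,"y":0.8,"z":-0.29,"ax":0,"ay":0,"az":0,"claw":0},
    {"x":0,"y":0.8,"z":-0.29,"ax":0,"ay":0,"az":0,"claw":0},
    {"x":0,"y":0.8,"z":-0.29,"ax":0,"ay":0,"az":0,"claw":0},
    {"x":0,"y":0.4,"z":-0.16,"ax":0,"ay":0,"az":0,"claw":0},
  ],
)

```text
clock: 21.9
tcp_pos: [0.4533, 0.2402, 0.081]
orientation: [0.405, -0.579, 0.58, 0.405]
wrist_force: [-0.6, 0.2, -0.6]
finger_gap: 0.0852
```

servo_tool(
  increments=[
    {"x":0,"y":0,"z":0,"ax":0,"ay":0,"az":0,"claw":0},
    {"x":0,"y":0,"z":0,"ax":0,"ay":0,"az":0,"claw":0},
  ],
)

```text
clock: 22.1
tcp_pos: [0.4536, 0.2388, 0.0811]
orientation: [0.405, -0.579, 0.581, 0.405]
wrist_force: [-0.3, -0.9, -0.1]
finger_gap: 0.0853
```

servo_tool(
  increments=[
    {"x":0,"y":0,"z":0,"ax":0,"ay":0,"az":0,"claw":0.2},
    {"x":0,"y":0,"z":0,"ax":0,"ay":0,"az":0,"claw":0.35},
    {"x":0,"y":0,"z":0,"ax":0,"ay":0,"az":0,"claw":0.5},
    {"x":0,"y":0,"z":0,"ax":0,"ay":0,"az":0,"claw":0.5},
    {"x":0,"y":0,"z":0,"ax":0,"ay":0,"az":0,"claw":0.5},
  ],
  newtons=60,
)

```text
clock: 22.6
tcp_pos: [0.4542, 0.2383, 0.0807]
orientation: [0.405, -0.578, 0.581, 0.405]
wrist_force: [-0.3, -3.2, 6.2]
finger_gap: 0.0632
```

```bash
python3 -c "
from h import *
st()
im,c=show('wrist','w10.png')"
```

```text
t 22.6 tcp [0.4542 0.2383 0.0807] q [-0.238   0.6371 -0.5243  0.976   1.1517 -2.1765] F [-0.2682 -3.2452  6.1973] gap 0.0632149712116914
toolx [-0.0038 -0.3433 -0.9392] jaw [-1.      0.0042  0.0025] T [ 0.0031  0.9392 -0.3433]
```

View pics/w10.png

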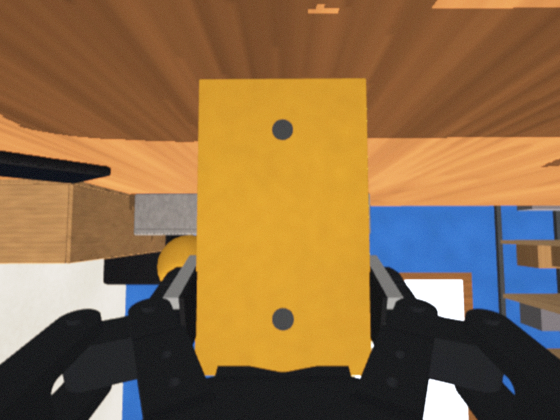

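servo_tool(
  increments=[
    {"x":0,"y":0,"z":0.3,"ax":0,"ay":0,"az":0,"claw":0.5},
    {"x":0,"y":0,"z":1,"ax":0,"ay":0,"az":0,"claw":0.5},
    {"x":0,"y":0,"z":1,"ax":-0.5,"ay":0,"az":0,"claw":0.5},
    {"x":0,"y":0,"z":1,"ax":-0.9,"ay":0,"az":0,"claw":0.5},
    {"x":0,"y":0,"z":1,"ax":-0.9,"ay":0,"az":0,"claw":0.5},
  ],
)

```text
clock: 23.15
tcp_pos: [0.4532, 0.2379, 0.1879]
orientation: [0.305, -0.635, 0.64, 0.305]
wrist_force: [0.9, 0.4, -2.3]
finger_gap: 0.0633
```

servo_tool(
  increments=[
    {"x":0,"y":0,"z":0.7,"ax":-0.9,"ay":0,"az":0,"claw":0.5},
    {"x":0,"y":0,"z":0,"ax":-0.9,"ay":0,"az":0,"claw":0.5},
    {"x":0,"y":0,"z":0,"ax":-0.9,"ay":0,"az":0,"claw":0.5},
    {"x":0,"y":0,"z":0,"ax":-0.9,"ay":0,"az":0,"claw":0.5},
    {"x":0,"y":0,"z":0,"ax":-0.9,"ay":0,"az":0,"claw":0.5},
  ],
)

```text
clock: 23.65
tcp_pos: [0.4529, 0.2383, 0.206]
orientation: [0.094, -0.699, 0.703, 0.093]
wrist_force: [0.1, -0.8, -1.8]
finger_gap: 0.0628
```

servo_tool(
  increments=[
    {"x":0,"y":0,"z":0,"ax":-0.9,"ay":0,"az":0,"claw":0.5},
    {"x":0,"y":0,"z":0,"ax":-0.9,"ay":0,"az":0,"claw":0.5},
    {"x":0,"y":0,"z":0,"ax":-0.9,"ay":0,"az":0,"claw":0.5},
    {"x":0,"y":0,"z":0,"ax":-0.9,"ay":0,"az":0,"claw":0.5},
    {"x":0,"y":0,"z":0,"ax":-0.85,"ay":0,"az":0,"claw":0.5},
  ],
)

```text
clock: 24.15
tcp_pos: [0.4531, 0.2389, 0.2058]
orientation: [-0.124, -0.695, 0.697, -0.126]
wrist_force: [-0.3, -0.6, -1.6]
finger_gap: 0.0628
```

servo_tool(
  increments=[
    {"x":0,"y":0,"z":0,"ax":0,"ay":0,"az":0,"claw":0.5},
    {"x":0,"y":0,"z":0,"ax":0,"ay":0,"az":0,"claw":0.5},
  ],
)

```text
clock: 24.35
tcp_pos: [0.4528, 0.2393, 0.2042]
orientation: [-0.123, -0.696, 0.697, -0.123]
wrist_force: [-0.6, -0.3, -0.6]
finger_gap: 0.0629
```

```bash
python3 -c "
from h import *
st()
im,c=show('wrist','w11.png')
im,c=show('scene','s11.png');cv2.imwrite('pics/s11b.png',cv2.resize(im[100:330,220:460],None,fx=2.6,fy=2.6))"
```

```text
t 24.35 tcp [0.4528 0.2393 0.2042] q [ 0.4967  0.363  -0.0396  1.341  -0.3063 -1.0454] F [-0.5523 -0.2981 -0.6269] gap 0.0628988631904905
toolx [-0.0019 -0.9392  0.3433] jaw [-1.      0.0019 -0.0002] T [-0.0005 -0.3433 -0.9392]
```

View pics/s11b.png

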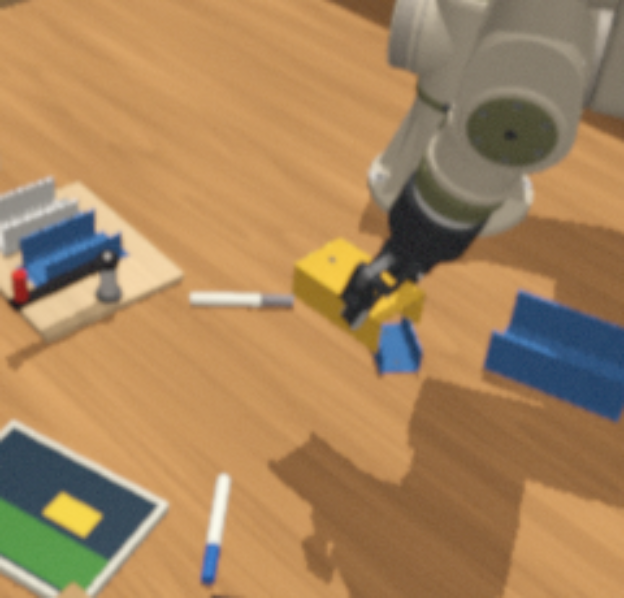

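View pics/w11.png

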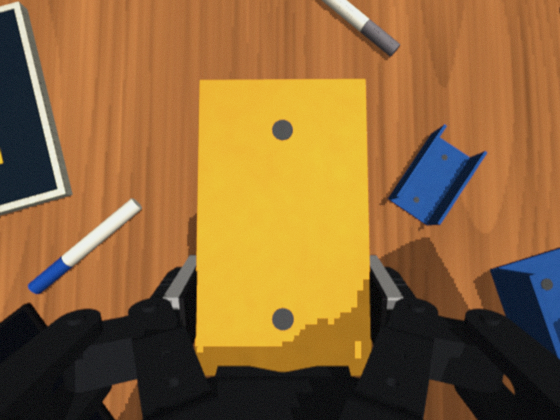

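servo_tool(
  increments=[
    {"x":0,"y":-0.6,"z":0,"ax":0,"ay":0,"az":-0.4,"claw":0.5},
    {"x":0.1,"y":-1,"z":0,"ax":0,"ay":0,"az":-0.6,"claw":0.5},
    {"x":0.1,"y":-1,"z":0,"ax":0,"ay":0,"az":-0.6,"claw":0.5},
    {"x":0.1,"y":-1,"z":0,"ax":0,"ay":0,"az":-0.6,"claw":0.5},
    {"x":0.1,"y":-1,"z":0,"ax":0,"ay":0,"az":-0.6,"claw":0.5},
  ],
)

```text
clock: 24.95
tcp_pos: [0.4633, 0.1213, 0.2059]
orientation: [-0.144, -0.543, 0.821, -0.098]
wrist_force: [0.8, -0.1, -1.9]
finger_gap: 0.0629
```

servo_tool(
  increments=[
    {"x":0.2,"y":-1,"z":0,"ax":0,"ay":0,"az":-0.6,"claw":0.5},
    {"x":0.2,"y":-1,"z":0,"ax":0,"ay":0,"az":-0.6,"claw":0.5},
    {"x":0.2,"y":-1,"z":0,"ax":0,"ay":0,"az":-0.6,"claw":0.5},
    {"x":0.2,"y":-1,"z":0,"ax":0,"ay":0,"az":-0.6,"claw":0.5},
    {"x":0.2,"y":-1,"z":0,"ax":0,"ay":0,"az":-0.6,"claw":0.5},
  ],
)

```text
clock: 25.45
tcp_pos: [0.488, -0.0038, 0.2059]
orientation: [-0.161, -0.36, 0.916, -0.065]
wrist_force: [0.1, -0.3, -1.1]
finger_gap: 0.0628
```

servo_tool(
  increments=[
    {"x":0.2,"y":-1,"z":0,"ax":0,"ay":0,"az":-0.6,"claw":0.5},
    {"x":0.2,"y":-1,"z":0,"ax":0,"ay":0,"az":-0.6,"claw":0.5},
    {"x":0.2,"y":-1,"z":0,"ax":0,"ay":0,"az":-0.6,"claw":0.5},
    {"x":0.2,"y":-1,"z":0,"ax":0,"ay":0,"az":-0.6,"claw":0.5},
    {"x":0.2,"y":-1,"z":0,"ax":0,"ay":0,"az":-0.6,"claw":0.5},
  ],
)

```text
clock: 25.95
tcp_pos: [0.5126, -0.1288, 0.2059]
orientation: [-0.171, -0.162, 0.971, -0.03]
wrist_force: [-0.2, -0.5, -1.9]
finger_gap: 0.0628
```

servo_tool(
  increments=[
    {"x":0.2,"y":-1,"z":0,"ax":0,"ay":0,"az":-0.7,"claw":0.5},
    {"x":0.2,"y":-1,"z":0,"ax":0,"ay":0,"az":-0.7,"claw":0.5},
    {"x":0.1,"y":-1,"z":0,"ax":0,"ay":0,"az":-0.7,"claw":0.5},
    {"x":0.1,"y":-1,"z":0,"ax":0,"ay":0,"az":-0.7,"claw":0.5},
    {"x":0,"y":-0.5,"z":0,"ax":0,"ay":0,"az":-0.2,"claw":0.5},
  ],
)

```text
clock: 26.45
tcp_pos: [0.5272, -0.2428, 0.2054]
orientation: [-0.174, 0.044, 0.984, 0.006]
wrist_force: [-0.6, -0.5, -2.2]
finger_gap: 0.063
```

servo_tool(
  increments=[
    {"x":0,"y":0,"z":0,"ax":0,"ay":0,"az":0,"claw":0.5},
    {"x":0,"y":0,"z":0,"ax":0,"ay":0,"az":0,"claw":0.5},
  ],
)

```text
clock: 26.65
tcp_pos: [0.5277, -0.2387, 0.2054]
orientation: [-0.175, 0.04, 0.984, 0.006]
wrist_force: [-0.3, -0.0, -1.4]
finger_gap: 0.0629
```

```bash
python3 -c "
from h import *
s,R=st()
print('b yaw',np.degrees(np.arctan2(-R[1,0],-R[0,0])))
im,c=show('wrist','w12.png')
import pickle;pickle.dump(c,open('w12.pkl','wb'))
im,c=show('top','t12.png');cv2.imwrite('pics/t12b.png',cv2.resize(im[130:250,270:410],None,fx=5,fy=5,interpolation=cv2.INTER_CUBIC))"
```

```text
t 26.65 tcp [ 0.5277 -0.2387  0.2054] q [-0.4945  0.6198  0.3618  1.6358 -0.1404 -0.3907] F [-0.2966 -0.0419 -1.3593] gap 0.0628631511024593
toolx [-0.9359  0.0762  0.344 ] jaw [ 0.0804  0.9968 -0.0018] T [-0.343   0.0259 -0.939 ]
b yaw -4.652802508808405
```

View pics/w12.png

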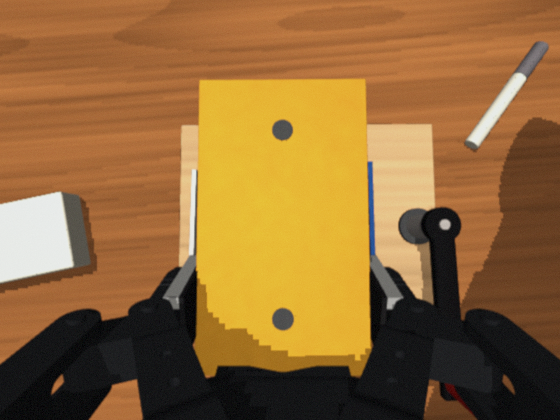

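View pics/t12b.png

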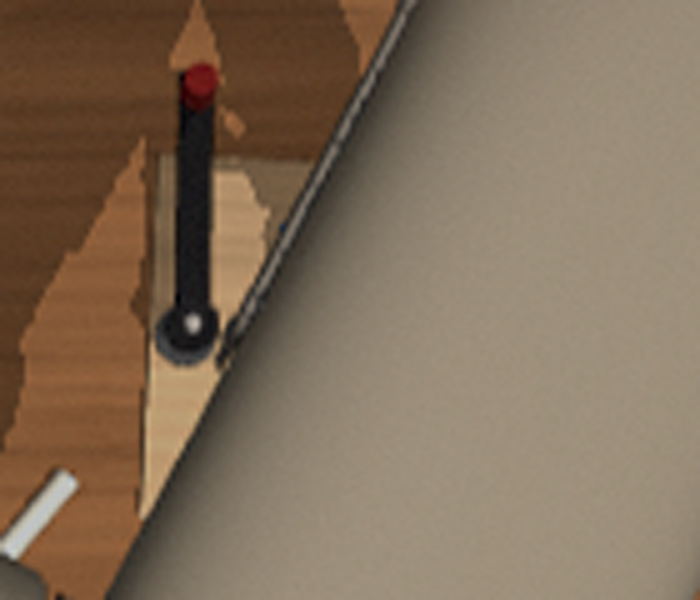

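servo_tool(
  increments=[
    {"x":-0.02,"y":-0.04,"z":-1,"ax":0,"ay":0,"az":0,"claw":0.5},
    {"x":0,"y":0,"z":-1,"ax":0,"ay":0,"az":0,"claw":0.5},
    {"x":0,"y":0,"z":-1,"ax":0,"ay":0,"az":0,"claw":0.5},
    {"x":0,"y":0,"z":-0.7,"ax":0,"ay":0,"az":0,"claw":0.5},
    {"x":0,"y":0,"z":0,"ax":0,"ay":0,"az":0,"claw":0.5},
  ],
)

```text
clock: 27.25
tcp_pos: [0.5267, -0.2372, 0.1104]
orientation: [-0.177, 0.038, 0.984, 0.007]
wrist_force: [-0.5, -0.3, -1.8]
finger_gap: 0.0633
```

servo_tool(
  increments=[
    {"x":0,"y":0,"z":0,"ax":0,"ay":0,"az":0,"claw":0.5},
  ],
)

```text
clock: 27.35
tcp_pos: [0.5279, -0.2384, 0.1131]
orientation: [-0.175, 0.039, 0.984, 0.006]
wrist_force: [-0.2, -0.1, -1.5]
finger_gap: 0.0631
```

```bash
python3 -c "
from h import *
s,R=st()
im,c=show('wrist','w13.png')
im,c=show('scene','s13.png');cv2.imwrite('pics/s13b.png',cv2.resize(im[130:260,170:330],None,fx=4.5,fy=4.5,interpolation=cv2.INTER_CUBIC))"
```

```text
t 27.35 tcp [ 0.5279 -0.2384  0.1131] q [-0.4935  0.663   0.209   1.44   -0.1415 -0.3919] F [-0.1545 -0.0638 -1.4687] gap 0.06313194802824217
toolx [-0.9358  0.074   0.3446] jaw [ 0.078   0.997  -0.0022] T [-0.3437  0.0248 -0.9388]
```

View pics/w13.png

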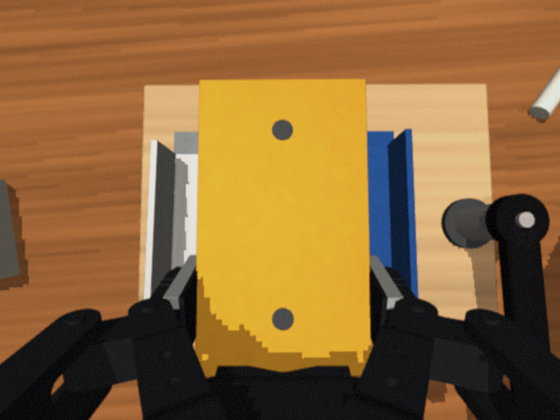

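View pics/s13b.png

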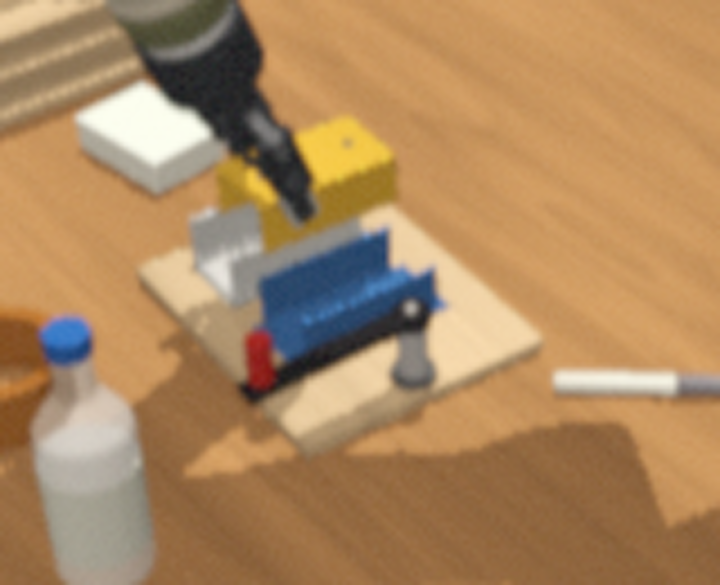

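servo_tool(
  increments=[
    {"x":0,"y":0,"z":-0.6,"ax":0,"ay":0,"az":0,"claw":0.5},
    {"x":0,"y":0,"z":-0.6,"ax":0,"ay":0,"az":0,"claw":0.5},
    {"x":0,"y":0,"z":-0.6,"ax":0,"ay":0,"az":0,"claw":0.5},
    {"x":0,"y":0,"z":-0.4,"ax":0,"ay":0,"az":0,"claw":0.5},
    {"x":0,"y":0,"z":0,"ax":0,"ay":0,"az":0,"claw":0.5},
  ],
)

```text
clock: 27.95
tcp_pos: [0.5268, -0.2391, 0.0557]
orientation: [-0.176, 0.04, 0.984, 0.007]
wrist_force: [-0.3, 0.5, -1.9]
finger_gap: 0.0629
```

servo_tool(
  increments=[
    {"x":0,"y":0,"z":-0.1,"ax":0,"ay":0,"az":0,"claw":0.5},
    {"x":0,"y":0,"z":-0.1,"ax":0,"ay":0,"az":0,"claw":0.5},
    {"x":0,"y":0,"z":0,"ax":0,"ay":0,"az":0,"claw":0.5},
  ],
)

```text
clock: 28.25
tcp_pos: [0.5281, -0.2397, 0.0527]
orientation: [-0.174, 0.04, 0.984, 0.006]
wrist_force: [-0.4, -0.4, -2.2]
finger_gap: 0.063
```

servo_tool(
  increments=[
    {"x":0,"y":0,"z":-0.1,"ax":0,"ay":0,"az":0,"claw":0.5},
    {"x":0,"y":0,"z":-0.1,"ax":0,"ay":0,"az":0,"claw":0.5},
    {"x":0,"y":0,"z":0,"ax":0,"ay":0,"az":0,"claw":0.5},
  ],
)

```text
clock: 28.55
tcp_pos: [0.5278, -0.2396, 0.0473]
orientation: [-0.175, 0.04, 0.984, 0.006]
wrist_force: [-0.1, 0.3, -1.4]
finger_gap: 0.0629
```

servo_tool(
  increments=[
    {"x":0,"y":0,"z":-0.06,"ax":0,"ay":0,"az":0,"claw":0.5},
    {"x":0,"y":0,"z":0,"ax":0,"ay":0,"az":0,"claw":0.5},
  ],
)

```text
clock: 28.75
tcp_pos: [0.5278, -0.2396, 0.0459]
orientation: [-0.175, 0.04, 0.984, 0.006]
wrist_force: [0.5, -0.5, -2.1]
finger_gap: 0.0632
```

servo_tool(
  increments=[
    {"x":0,"y":0,"z":-0.06,"ax":0,"ay":0,"az":0,"claw":0.5},
    {"x":0,"y":0,"z":0,"ax":0,"ay":0,"az":0,"claw":0.5},
  ],
)

```text
clock: 28.95
tcp_pos: [0.528, -0.2397, 0.0452]
orientation: [-0.174, 0.04, 0.984, 0.006]
wrist_force: [0.4, 0.8, 2.2]
finger_gap: 0.0628
```

servo_tool(
  increments=[
    {"x":0,"y":0,"z":0,"ax":0,"ay":0,"az":0,"claw":0.2},
    {"x":0,"y":0,"z":0,"ax":0,"ay":0,"az":0,"claw":0.13},
    {"x":0,"y":0,"z":0,"ax":0,"ay":0,"az":0,"claw":0.13},
    {"x":0.1,"y":0,"z":0.28,"ax":0,"ay":0,"az":0,"claw":0.13},
    {"x":0.2,"y":0,"z":0.56,"ax":0,"ay":0,"az":0,"claw":0.13},
  ],
)

```text
clock: 29.45
tcp_pos: [0.5346, -0.2393, 0.0652]
orientation: [-0.176, 0.04, 0.984, 0.006]
wrist_force: [0.4, 0.1, -0.2]
finger_gap: 0.0743
```

servo_tool(
  increments=[
    {"x":0.35,"y":0,"z":1,"ax":0,"ay":0,"az":0,"claw":0.13},
    {"x":0.35,"y":0,"z":1,"ax":0,"ay":0,"az":0,"claw":0.13},
    {"x":0.35,"y":0,"z":1,"ax":0,"ay":0,"az":0,"claw":0.13},
    {"x":0,"y":0,"z":1,"ax":0,"ay":0,"az":0,"claw":0.13},
    {"x":0,"y":0,"z":0,"ax":0,"ay":0,"az":0,"claw":0.13},
  ],
)

```text
clock: 29.95
tcp_pos: [0.5634, -0.2404, 0.1697]
orientation: [-0.172, 0.04, 0.984, 0.004]
wrist_force: [1.4, 0.5, -0.1]
finger_gap: 0.0742
```

```bash
python3 -c "
from h import *
s,R=st()
im,c=show('wrist','w14.png')
im,c=show('scene','s14.png');cv2.imwrite('pics/s14b.png',cv2.resize(im[130:260,170:330],None,fx=4.5,fy=4.5,interpolation=cv2.INTER_CUBIC))"
```

```text
t 29.95 tcp [ 0.5634 -0.2404  0.1697] q [-0.472   0.7007  0.4202  1.6094 -0.1342 -0.3697] F [ 1.3517  0.5003 -0.0823] gap 0.07423092991045512
toolx [-0.9379  0.0767  0.3384] jaw [ 0.0797  0.9968 -0.0051] T [-0.3377  0.0222 -0.941 ]
```

View pics/w14.png

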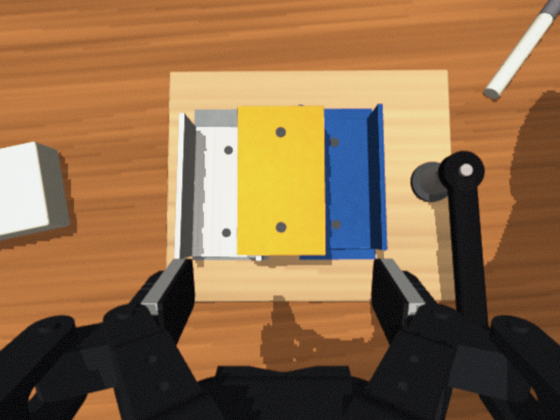

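View pics/s14b.png

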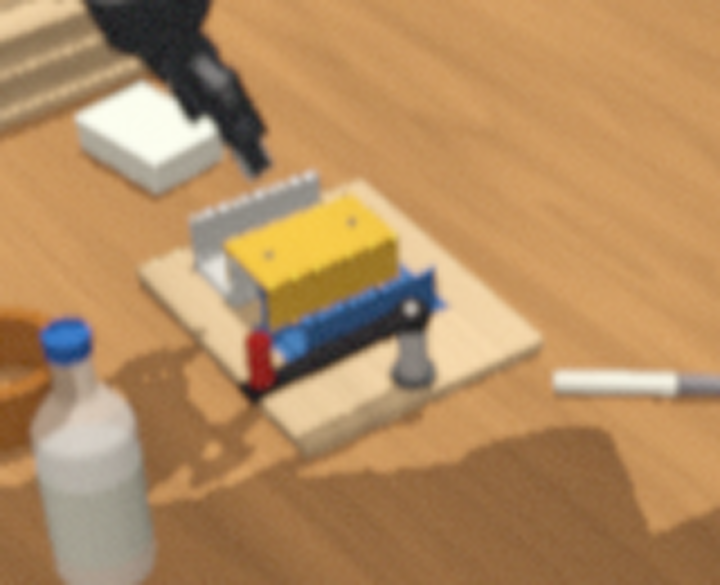

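```bash
python3 - <<'E'
from h import *
np.set_printoptions(precision=4,suppress=True)
ct=env.calibration("top");cs=env.calibration("scene")
im=cv2.imread("pics/t5.png");h=cv2.cvtColor(im,cv2.COLOR_BGR2HSV)
m=cv2.inRange(h,(0,170,90),(6,255,255))|cv2.inRange(h,(174,170,90),(180,255,255));m[:, :295]=0;m[:,325:]=0;m[:135]=0;m[160:]=0
ys,xs=np.nonzero(m);print(xs.min(),xs.max(),ys.min(),ys.max(),xs.mean(),ys.mean())
print("knob mean top", ray(ct,xs.mean(),ys.mean(),.1),ray(ct,310.4,145,.106))
print("knob scene",ray(cs,227.3,205.5,.106)); print("tri",tri([(ct,310.4,145),(cs,227.3,205.5)]))
print("piv",ray(ct,308.4,194.4,.075),ray(cs,261.6,198.4,.075),tri([(ct,308.4,194.4),(cs,261.6,198.4)]))
E
```

```text
307 313 142 149 310.0 145.6341463414634
knob mean top [ 0.6278 -0.1173  0.1   ] [ 0.6279 -0.1179  0.106 ]
knob scene [ 0.631  -0.1118  0.106 ]
tri [ 0.6284 -0.1177  0.1011]
piv [ 0.507  -0.1121  0.075 ] [ 0.5118 -0.1056  0.075 ] [ 0.5074 -0.1123  0.0687]
```

servo_tool(
  increments=[
    {"x":0.5,"y":0.9,"z":0.3,"ax":-0.03,"ay":-0.62,"az":0.1,"claw":0},
    {"x":0.5,"y":1,"z":0,"ax":-0.03,"ay":-0.62,"az":0.1,"claw":0},
    {"x":0.5,"y":1,"z":0,"ax":-0.04,"ay":-0.62,"az":0.1,"claw":0},
    {"x":0.5,"y":1,"z":0,"ax":-0.04,"ay":-0.62,"az":0,"claw":0},
    {"x":0.6,"y":1,"z":0,"ax":0,"ay":0,"az":0,"claw":0},
  ],
)

```text
clock: 30.55
tcp_pos: [0.6226, -0.1152, 0.1713]
orientation: [-0.004, 0.02, 1.0, -0.001]
wrist_force: [-0.2, -0.3, -0.9]
finger_gap: 0.0853
```

servo_tool(
  increments=[
    {"x":0,"y":0,"z":0,"ax":0,"ay":0,"az":0,"claw":0.4},
    {"x":0,"y":0,"z":0,"ax":0,"ay":0,"az":0,"claw":0.4},
    {"x":0,"y":0,"z":0,"ax":0,"ay":0,"az":0,"claw":0.4},
  ],
)

```text
clock: 30.85
tcp_pos: [0.6263, -0.1178, 0.1722]
orientation: [-0.003, 0.02, 1.0, -0.002]
wrist_force: [-0.9, -0.3, -0.5]
finger_gap: 0.0513
```

```bash
python3 -c "
from h import *
s,R=st()
im,c=show('wrist','w15.png')
print(proj(c,[.628,-.1165,.106]),proj(c,s['tcp_pos']-[0,0,.08]))
"
```

```text
t 30.85 tcp [ 0.6263 -0.1178  0.1722] q [-0.3096  0.4671  0.0872  1.1957 -0.0048 -0.2705] F [-0.901  -0.3425 -0.4915] gap 0.05128008220077024
toolx [-0.9992  0.0391  0.0059] jaw [ 0.0391  0.9992 -0.0034] T [-0.006  -0.0031 -1.    ]
[282.7944 237.1191] [280.6907 226.8616]
```

View pics/w15.png

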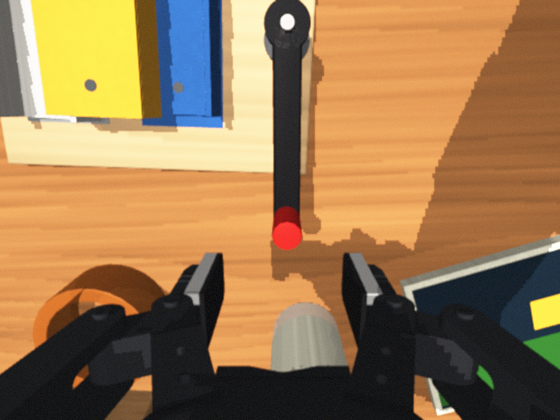

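```bash
python3 -c "
from h import *
ct=env.calibration('top')
print(ray(ct,306,81,.19),ray(ct,302,102,.0),ray(ct,303,115,0.02))
"
```

```text
[ 0.75865968 -0.10454744  0.19      ] [ 0.77572552 -0.10589873  0.        ] [ 0.73225197 -0.10656852  0.02      ]
```

servo_tool(
  increments=[
    {"x":0.06,"y":0.04,"z":-1,"ax":0,"ay":0,"az":0,"claw":0.4},
    {"x":0,"y":0,"z":-1,"ax":0,"ay":0,"az":0,"claw":0.4},
    {"x":0,"y":0,"z":-0.8,"ax":0,"ay":0,"az":0,"claw":0.4},
    {"x":0,"y":0,"z":-0.3,"ax":0,"ay":0,"az":0,"claw":0.4},
    {"x":0,"y":0,"z":0,"ax":0,"ay":0,"az":0,"claw":0.6},
  ],
  newtons=20,
)

```text
clock: 31.4
tcp_pos: [0.6271, -0.1167, 0.0941]
orientation: [-0.004, 0.02, 1.0, -0.001]
wrist_force: [-0.2, -0.2, -0.0]
finger_gap: 0.0383
```

servo_tool(
  increments=[
    {"x":0,"y":0,"z":0,"ax":0,"ay":0,"az":0,"claw":0.74},
    {"x":0,"y":0,"z":0,"ax":0,"ay":0,"az":0,"claw":0.74},
    {"x":0,"y":0,"z":0,"ax":0,"ay":0,"az":0,"claw":0.74},
  ],
)

```text
clock: 31.7
tcp_pos: [0.6289, -0.1164, 0.0969]
orientation: [-0.001, 0.019, 1.0, -0.002]
wrist_force: [-0.8, 0.4, 0.1]
finger_gap: 0.0222
```

```bash
python3 -c "
from h import *
s,R=st()
im,c=show('wrist','w16.png')
# arc plan: pivot, steps
p=np.array([.5075,-.112]);t=s['tcp_pos'][:2];print(t-p,np.linalg.norm(t-p),np.degrees(np.arctan2(*(t-p)[::-1])))
"
```

```text
t 31.7 tcp [ 0.6289 -0.1164  0.0969] q [-0.3065  0.516  -0.0261  1.03   -0.0044 -0.2679] F [-0.849   0.3642  0.0902] gap 0.022208010080611757
toolx [-0.9993  0.0386  0.0024] jaw [ 0.0385  0.9992 -0.0039] T [-0.0025 -0.0038 -1.    ]
[ 0.1214 -0.0044] 0.12152438785096481 -2.0937383555849887
```

View pics/w16.png

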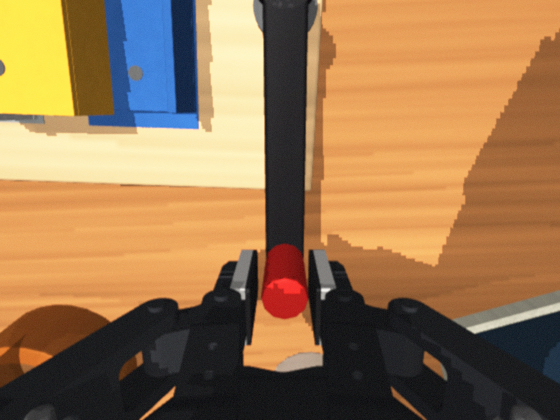

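```bash
python3 -c "
import numpy as np
a=np.radians(np.linspace(-2.1,-94,15));p=.121*np.c_[np.cos(a),np.sin(a)]
print(np.round(np.diff(p,axis=0)/.025,2).tolist())"
```

```text
[[-0.05, -0.55], [-0.11, -0.54], [-0.18, -0.53], [-0.23, -0.5], [-0.29, -0.47], [-0.34, -0.44], [-0.39, -0.39], [-0.43, -0.35], [-0.47, -0.29], [-0.5, -0.24], [-0.52, -0.18], [-0.54, -0.12], [-0.55, -0.06], [-0.55, 0.01]]
```

servo_tool(
  increments=[
    {"x":-0.05,"y":-0.55,"z":0,"ax":0,"ay":0,"az":-0.82,"claw":0.74},
    {"x":-0.11,"y":-0.54,"z":0,"ax":0,"ay":0,"az":-0.82,"claw":0.74},
    {"x":-0.18,"y":-0.53,"z":0,"ax":0,"ay":0,"az":-0.82,"claw":0.74},
    {"x":-0.23,"y":-0.5,"z":0,"ax":0,"ay":0,"az":-0.82,"claw":0.74},
    {"x":-0.29,"y":-0.47,"z":0,"ax":0,"ay":0,"az":-0.82,"claw":0.74},
  ],
)

```text
clock: 32.25
tcp_pos: [0.607, -0.1813, 0.0962]
orientation: [-0.002, 0.303, 0.953, -0.001]
wrist_force: [-0.1, 0.8, -0.0]
finger_gap: 0.0222
```

servo_tool(
  increments=[
    {"x":-0.34,"y":-0.44,"z":0,"ax":0,"ay":0,"az":-0.82,"claw":0.74},
    {"x":-0.39,"y":-0.39,"z":0,"ax":0,"ay":0,"az":-0.82,"claw":0.74},
    {"x":-0.43,"y":-0.35,"z":0,"ax":0,"ay":0,"az":-0.82,"claw":0.74},
    {"x":-0.47,"y":-0.29,"z":0,"ax":0,"ay":0,"az":-0.82,"claw":0.74},
    {"x":-0.5,"y":-0.24,"z":0,"ax":0,"ay":0,"az":-0.82,"claw":0.74},
  ],
)

```text
clock: 32.75
tcp_pos: [0.5535, -0.224, 0.0962]
orientation: [-0.002, 0.56, 0.829, 0.0]
wrist_force: [-0.2, 0.5, 0.3]
finger_gap: 0.022
```

servo_tool(
  increments=[
    {"x":-0.52,"y":-0.18,"z":0,"ax":0,"ay":0,"az":-0.82,"claw":0.74},
    {"x":-0.54,"y":-0.12,"z":0,"ax":0,"ay":0,"az":-0.82,"claw":0.74},
    {"x":0,"y":0,"z":0,"ax":0,"ay":0,"az":0,"claw":0.74},
  ],
)

```text
clock: 33.05
tcp_pos: [0.5258, -0.2314, 0.0961]
orientation: [-0.003, 0.65, 0.76, 0.0]
wrist_force: [0.7, -0.3, -1.2]
finger_gap: 0.0222
```

```bash
python3 -c "
from h import *
s,R=st()
im,c=show('wrist','w17.png')
p=np.array([.5075,-.112]);t=s['tcp_pos'][:2];print(t-p,np.linalg.norm(t-p),np.degrees(np.arctan2(*(t-p)[::-1])))
"
```

```text
t 33.05 tcp [ 0.5258 -0.2314  0.0961] q [-0.5547  0.4048 -0.2078  0.9638  0.001   0.8591] F [ 0.7079 -0.2966 -1.1871] gap 0.022246291695777746
toolx [-0.1563  0.9877  0.0045] jaw [ 0.9877  0.1563 -0.0036] T [-0.0043  0.0038 -1.    ]
[ 0.0183 -0.1194] 0.12074496569176961 -81.28522525360303
```

View pics/w17.png

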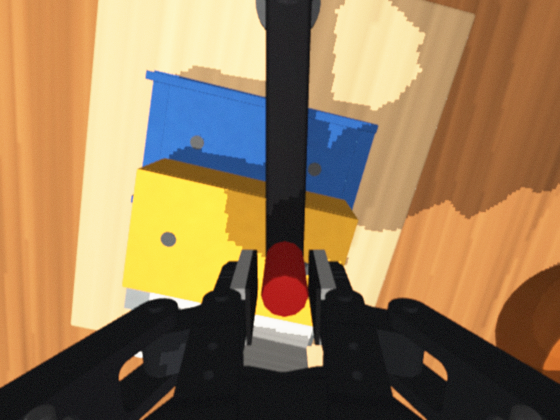

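servo_tool(
  increments=[
    {"x":-0.5,"y":-0.05,"z":0,"ax":0,"ay":0,"az":-0.82,"claw":0.74},
    {"x":-0.5,"y":0,"z":0,"ax":0,"ay":0,"az":-0.8,"claw":0.74},
    {"x":0,"y":0,"z":0,"ax":0,"ay":0,"az":0,"claw":0.74},
  ],
)

```text
clock: 33.4
tcp_pos: [0.5016, -0.2322, 0.0959]
orientation: [-0.003, 0.73, 0.683, 0.0]
wrist_force: [0.3, -0.2, -0.1]
finger_gap: 0.022
```

servo_tool(
  increments=[
    {"x":-0.12,"y":0,"z":0,"ax":0,"ay":0,"az":0,"claw":0.74},
    {"x":0,"y":0,"z":0,"ax":0,"ay":0,"az":0,"claw":0.74},
  ],
)

```text
clock: 33.6
tcp_pos: [0.4996, -0.2325, 0.0958]
orientation: [-0.002, 0.73, 0.684, 0.001]
wrist_force: [-0.0, 0.6, 0.1]
finger_gap: 0.0222
```

servo_tool(
  increments=[
    {"x":-0.12,"y":0,"z":0,"ax":0,"ay":0,"az":0,"claw":0.74},
    {"x":0,"y":0,"z":0,"ax":0,"ay":0,"az":0,"claw":0.74},
  ],
)

```text
clock: 33.8
tcp_pos: [0.4977, -0.2325, 0.0959]
orientation: [-0.001, 0.73, 0.683, 0.002]
wrist_force: [4.6, 1.2, -1.8]
finger_gap: 0.0224
```

Stop felt (4.6 N). One small extra push, then open and rise.

servo_tool(
  increments=[
    {"x":-0.06,"y":0,"z":0,"ax":0,"ay":0,"az":0,"claw":0.74},
    {"x":0,"y":0,"z":0,"ax":0,"ay":0,"az":0,"claw":0.74},
  ],
)

```text
clock: 34.0
tcp_pos: [0.4975, -0.2326, 0.0959]
orientation: [-0.001, 0.73, 0.684, 0.003]
wrist_force: [9.2, 1.9, -4.5]
finger_gap: 0.0224
```

servo_tool(
  increments=[
    {"x":0.08,"y":0,"z":0,"ax":0,"ay":0,"az":0,"claw":0.5},
    {"x":0,"y":0,"z":0,"ax":0,"ay":0,"az":0,"claw":0.4},
    {"x":0,"y":0,"z":0,"ax":0,"ay":0,"az":0,"claw":0.4},
    {"x":0,"y":0,"z":0.6,"ax":0,"ay":0,"az":0,"claw":0.4},
    {"x":0,"y":0,"z":1,"ax":0,"ay":0,"az":0,"claw":0.4},
  ],
)

```text
clock: 34.5
tcp_pos: [0.4947, -0.2315, 0.1342]
orientation: [-0.005, 0.731, 0.683, -0.0]
wrist_force: [1.1, 0.6, -0.1]
finger_gap: 0.051
```

servo_tool(
  increments=[
    {"x":0,"y":-0.5,"z":1,"ax":0,"ay":0,"az":0,"claw":0.4},
    {"x":0,"y":-1,"z":1,"ax":0,"ay":0,"az":0,"claw":0.4},
    {"x":0,"y":-1,"z":1,"ax":0,"ay":0,"az":0,"claw":0.4},
    {"x":0,"y":-1,"z":1,"ax":0,"ay":0,"az":0,"claw":0.4},
    {"x":0,"y":-1,"z":0,"ax":0,"ay":0,"az":0,"claw":0.4},
  ],
)

```text
clock: 35.0
tcp_pos: [0.4974, -0.347, 0.2398]
orientation: [0.0, 0.731, 0.683, 0.001]
wrist_force: [-0.3, 0.1, -0.2]
finger_gap: 0.0512
```

servo_tool(
  increments=[
    {"x":-0.5,"y":-1,"z":0,"ax":0,"ay":0,"az":0,"claw":0.4},
    {"x":-0.5,"y":-1,"z":0,"ax":0,"ay":0,"az":0,"claw":0.4},
    {"x":-0.5,"y":-1,"z":0,"ax":0,"ay":0,"az":0,"claw":0.4},
    {"x":0,"y":0,"z":0,"ax":0,"ay":0,"az":0,"claw":0.4},
    {"x":0,"y":0,"z":0,"ax":0,"ay":0,"az":0,"claw":0.4},
  ],
)

```text
clock: 35.5
tcp_pos: [0.4582, -0.4202, 0.2352]
orientation: [-0.003, 0.731, 0.682, 0.001]
wrist_force: [0.1, 0.4, -0.6]
finger_gap: 0.0509
```

```bash
python3 -c "
from h import *
s,R=st()
im,c=show('top','t18.png');cv2.imwrite('pics/t18b.png',cv2.resize(im[130:250,270:410],None,fx=5,fy=5,interpolation=cv2.INTER_CUBIC))
im,c=show('scene','s18.png');cv2.imwrite('pics/s18b.png',cv2.resize(im[130:260,170:330],None,fx=4.5,fy=4.5,interpolation=cv2.INTER_CUBIC))"
```

```text
t 35.5 tcp [ 0.4582 -0.4202  0.2352] q [-0.8715  0.4147  0.1614  1.324   0.0009  0.7686] F [ 0.0644  0.3804 -0.5908] gap 0.05087562578774452
toolx [0.0692 0.9976 0.0053] jaw [ 0.9976 -0.0692 -0.0039] T [-0.0036  0.0056 -1.    ]
```

View pics/t18.png

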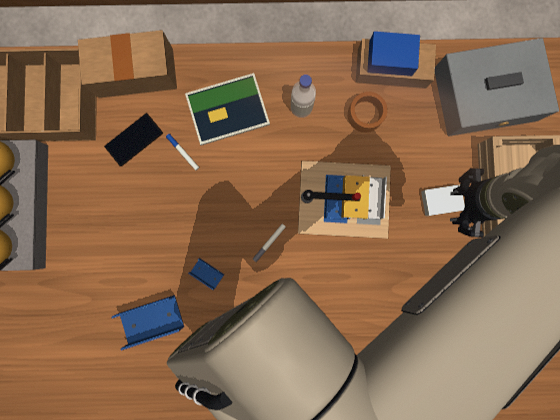

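View pics/t18b.png

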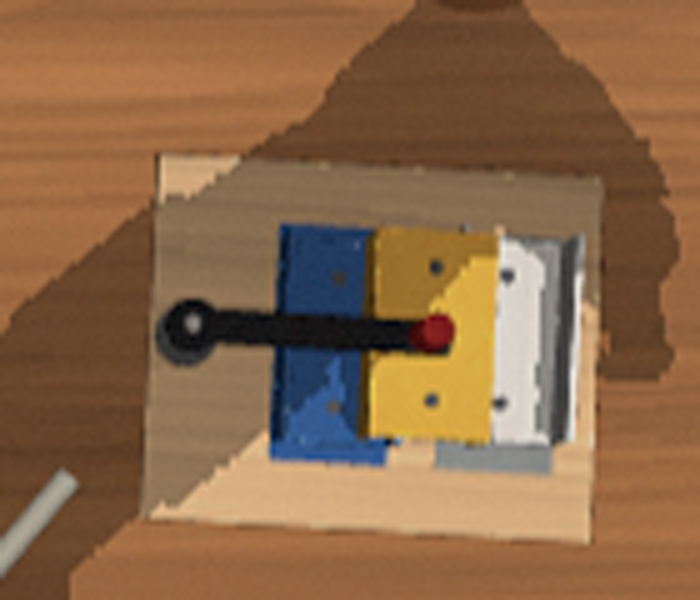

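View pics/s18b.png

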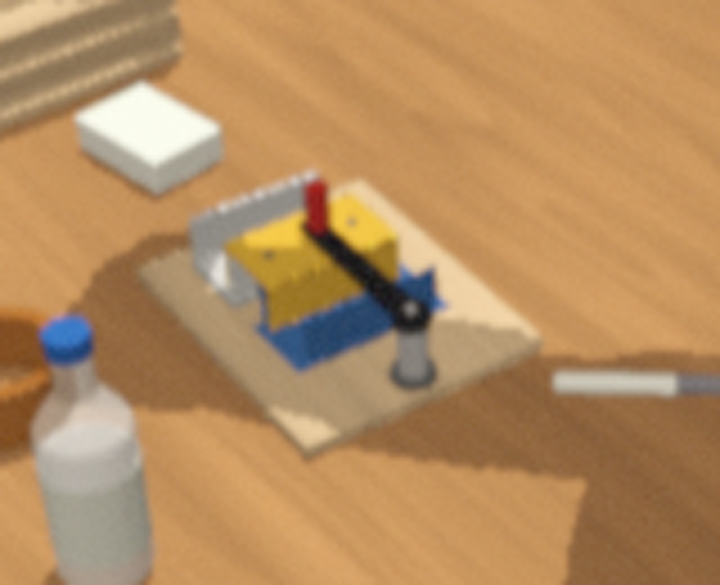

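```bash
python3 -c "
from h import *
ct=env.calibration('top')
f=lambda u,v,z:ray(ct,270+u/5,130+v/5,z)
k=f(433,331,.106);p=np.array([.5074,-.1123,0]);p2=f(192,322,.075);d=(k-p2)[:2]
print(k,p2,np.linalg.norm(d),'clamp rad',np.arctan2(d[1],d[0])+np.pi/2+np.radians(4))
for z,pts in ((.056,[(436,267),(431,400)]),(.016,[(507,275),(500,403)]),(.016,[(339,278),(334,407)])):
  print(np.mean([f(*q,z) for q in pts],0))
print(env.hand_in())
"
```

```text
[ 0.49674742 -0.22961756  0.106     ] [ 0.50702891 -0.11213298  0.075     ] 0.1179336082328985 clamp rad -0.017477940104296694
[ 0.50087591 -0.23951444  0.056     ]
[ 0.501402   -0.28515577  0.016     ]
[ 0.50120011 -0.19448599  0.016     ]
the job is handed in; nothing more can be done
None
```

The packing is finished and handed in at about 36 s of the 72 s allowed.

**What I did**
1. Laid the middle-sized blue rail open side up in the blue lane, beside the grey one.
2. Stood the yellow rail on its end, took it again from the web side, turned it over and lowered it over the gap. Contact came at the expected height with about 2 N.
3. Swung the clamp arm by its red knob to the hard stop (about 9 N of push), opened the fingers and moved clear.

**Last checks**
- **Rail positions (top camera):** the yellow rail is at y = -0.2395, against a midpoint of -0.2398 between the blue and grey rails. All three ends agree within 1 mm.
- **Seating:** the clamp arm passed over the yellow rail without blocking, so the rail is home.
- **Clamp angle:** it measured -0.02 rad, which is the stop within measuring error.
- **Everything else:** the bystanders and look-alikes appear unmoved in the last top picture.

**Disagreement:** the top and wrist cameras differed by about 4 mm sideways. I used values in between, and fixed the blue rail's position from the tool position at its release. In the wrist picture after release, its centre was about 1 mm from the lane's centre line.

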